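Inspect a sample bottle, load the meter and hold its shutter rod open

TASK

Pick up the square sample bottle by its cap and hold it upright about 6 cm from the magnifier lens, turning it so that its three clear sides each pause square to the lens for a second (first the side to the right of the label as you read the label, then the back, then the left side), without touching the magnifier with the bottle. Then stand the bottle fully down in the square well of the meter and let it go. Last, pull the meter's sprung shutter rod out until its collar is right over the index bar and finish while still holding it there with the gripper, leaving the index bar and the beaker, tip box and tube rack undisturbed.

Things in the scene. Friction and masses are not known exactly. Their poses are not given: they have to be found in the camera images.
- bottle: Loose square clear glass bottle, about 0.16 kg: body 44 x 44 mm, 66 mm tall, neck up to 80 mm, white round cap 30 mm diameter from 80 to 106 mm. Origin: centre of its underside, z up. The brown paper label (folded onto the shoulder, seen from above) is on its +x side; clear sides: right of the label +y, back -x, left -y. Grip the cap from above, at any yaw.
- aim_right (a point): Imaginary point carried by the bottle: 80 mm from its axis straight out of the clear side to the right of the label (bottle +y), 35 mm above its underside. That side is presented when this point is at the lens centre (within 30 mm) with the side square to the lens.
- aim_back (a point): The same 80 mm out of the back side (bottle -x), 35 mm above the underside.
- aim_left (a point): The same 80 mm out of the left side (bottle -y), 35 mm above the underside.
- magnifier: Fixed round magnifier: grey base disc 90 mm diameter, 14 mm high, steel post, lens in a black rim 82 mm outer diameter, its top 171 mm above the bench. Origin on the bench below the lens centre, z up, lens axis along x. Hold the bottle on its -x side, which faces roughly towards the robot; the base lies to the +x side.
- lens (a point): Centre of the magnifier's lens, 130 mm above the bench; axes as the magnifier's, x is the lens axis.
- meter: Fixed white meter box 170 (x) x 180 (y) x 75 mm high, origin at the centre of its underside, z up. The square well is in its top; the shutter rod comes out of its +y side at 55 mm height. A flat aluminium scale 60 mm wide, 12 mm high runs along +y under the rod, from 90 to 245 mm from the origin.
- well (a point): Centre of the floor of the square well in the meter's top: opening 51 x 51 mm, sides parallel to the meter's x and y, 30 mm deep, floor 45 mm above the bench; lies at x 0, y -30 mm in the meter's frame. The bottle fits in any of its four quarter turns.
- rod: Telescoping shutter rod: slides along the meter's +y up to 100 mm against an inner spring (4 N to start, plus 120 N/m: 10 to 14 N at the index bar). Origin: centre of its steel collar (34 mm diameter, 4 mm thick), 55 mm above the bench, 120 mm along +y from the meter's origin at rest, fully in. Black handle 18 mm diameter from 2 to 48 mm beyond the collar, then a flange 28 mm diameter.
- grip (a point): Middle of the rod's handle, on its axis, 25 mm along +y from the collar's centre: pinch here from above, fingers closing along the meter's x.
- index: Dark steel index bar lying across the scale under the rod, 68 mm long (meter x), 5 mm wide (y), top 17 mm above the bench; set 50 to 80 mm beyond the collar's rest place along the meter's +y. Origin at the centre of its underside, axes as the meter's. It marks where the collar must be held; held by friction, not to be moved.
- beaker: Bystander: clear glass beaker, 66 mm diameter, 85 mm high, loose. Origin at the centre of its underside.
- tipbox: Bystander: white tip box 85 x 65 x 45 mm with tips standing 10 mm higher, loose. Origin at the centre of its underside.
- rack: Bystander: wooden test tube rack 228 (its y) x 60 (its x) mm, 90 mm high with glass tubes up to 137 mm, loose. Origin at the centre of its underside.
Things that resemble listed ones, but are neither listed nor needed, are in the scene too. What is meant by the magnifier is not orange or pink, and is the larger of those in its own colour.

How it is judged:
On the way, in this order (a step that is already met when the one before it is completed fails the run):
1. the side right of the label is held in front of the lens (distance between aim_right and lens below 0.03 m and angle between the y axis of bottle and the x axis of lens, either way round below 0.3 rad and angle between bottle's own z axis and vertical below 0.2 rad), for 0.4 s.
2. the back is held in front of the lens (distance between aim_back and lens below 0.03 m and angle between the x axis of bottle and the x axis of lens, either way round below 0.3 rad and angle between bottle's own z axis and vertical below 0.2 rad), for 0.4 s.
3. the left side is held in front of the lens (distance between aim_left and lens below 0.03 m and angle between the y axis of bottle and the x axis of lens, either way round below 0.3 rad and angle between bottle's own z axis and vertical below 0.2 rad), for 0.4 s.
4. the bottle stands fully down in the meter's well, let go (horizontal distance between bottle and well below 0.008 m and z of bottle in the frame of well below 0.004 m and angle between bottle's own z axis and vertical below 0.08 rad and contact force between the fingers and bottle below 0.1 N), for 0.2 s.
At the end, for the whole second after the job is handed in: The gripper still holds the shutter rod (fingers press on it with over 2 N), at rest, with its collar's centre within 5 mm of the index bar along the rod; the bottle stands upright at the bottom of the well (within 8 mm sideways, 4 mm in height), released (all of step 4 and y of rod in the frame of index between -0.005 and 0.005 m and contact force between the fingers and rod above 2 N and linear speed of rod below 0.01 m/s and linear speed of bottle below 0.02 m/s); the arm keeps its last pose, push and grip.
It fails at once if beaker, tip box or tube rack disturbed (moved over 25 mm) (distance of any of beaker, tipbox, rack from where it was at the start of the episode above 0.025 m).
It fails at once if index bar moved over 4 mm (distance of index from where it was at the start of the episode above 0.004 m).
It fails at once if the bottle knocked the magnifier (contact force between bottle and magnifier above 0.5 N).
It fails at once if the bottle tipped over (angle between bottle's own z axis and vertical above 0.7 rad).
It also fails if it takes over 72 s, if anything falls off the work surface, if the arm or the gripper's body presses on something with over 40 N, if the wrist force passes 120 N, or if a joint passes its speed limit or range.

ROBOT

A 6-joint arm with a two-finger parallel gripper is mounted at the origin on the work surface. World frame = base frame: x ahead of the robot, y to its left, z up, the work surface at z = 0. Lengths are in m, angles in rad, forces in N, time in s.
With the tool pointing down it reaches from about 0.3 to 0.775 m from the base axis. Payload 14.6 kg.
Tool frame: the origin (TCP) lies midway between the tips of the shut fingers; the grasp point (between the pads) lies 19 mm behind it; z points along the fingers, y is the direction in which the jaws open and shut (so a half turn about z gives the same grasp; the last joint's range is limited). The gripper opens to 85 mm and grips with 20 to 120 N. Pads are 22 mm wide; open, the fingers measure 114 mm over their backs; the gripper's body (76 mm by 85 mm) begins 54 mm behind the grasp point. The pads swing forward as they close: fully open they stand 13 mm farther back than shut.
Start: joints at [-1.354, 0.3, 1.521, -0, 1.321, -0.067], TCP at [0.154, -0.528, 0.231] pointing down, gripper open.
Joint ranges: [-3.03, 3.03], [-0.79, 2.21], [0.23, 2.52], [-1.04, 4.18], [0, 3.07], [-2.55, 2.55]. Speed limits (rad/s): [2.22, 2.22, 2.57, 3.14, 3.14, 3.14].

INTERFACE

Orientations are given as a unit quaternion [x, y, z, w].
In Python, from plant import readout, eyes, arm gives the robot as it stands. The module is installed in compiled form; this text tells all that it offers.
- The arm moves only by the tool arm_command, never from a script. Its argument "targets" is one flat list of numbers, 7 for each row, row after row: the turn, a rotation vector about the tool's x, y, z in units of pi rad (1.0 is pi rad), then the shift along the tool's x, y, z in units of 400 mm (1.0 is 400 mm), then the closure, from 0 (fully open) to 1 (shut). In form: [ax, ay, az, dx, dy, dz, fingers, ax, ay, az, dx, dy, dz, fingers, ...]. A call has 1 to 5 rows; each row is the pose to reach, as a shift and turn from the pose commanded when the call began, along the tool's axes at that moment, turning the shorter way round; what a row does not reach only later rows make up. A row lasts 1/8 s, in which the tool goes at most 62.5 mm and 10.7 degrees, less where a joint would pass 70% of its speed; a pose out of reach is approached as far as the arm can. A call with a number of a shift or a turn outside -1 to 1 is refused whole. A call with a gripper value outside its range is refused whole. The fingers move at their own pace and stop on an object; "newtons" is the grip in N (left out, the last holds). Time passes only in rows, so rows that repeat a pose let the fingers close. It gives the time, the measured TCP pose, the force and the opening at its end, in the units of the state.
- readout.read_state(): the state, without advancing time (a new reading comes with each control period).
- eyes.camera(name): name is "side" or "top"; returns a dict with "frame" (420x560x3 uint8, red, green, blue), "z_map" (420x560 float32, m along the optical axis (not along the pixel's ray), 0 where there is no reading), "fx", "fy", "cx", "cy" (pixels), "eye" and "orientation" of the camera in the world. Camera axes: x right, y down, z forward; pixel columns grow to the right and rows downward; lengths in m; the calibration is good to about 2 mm. A picture is of the moment at which its call begins.
- arm.job_done(): hands the job in, once; it reports no verdict.
Trained networks look in the newest picture that a camera, given by its name, has taken for a name from the list of things; names that differ only in an ending like _2 or _b are one class to them, and where a whole thing is asked for, a point or a joint stands for the part that bears it (a point fixed in the world has none). Each returns a list of dicts, best first, with "score" (0 to 1); they miss things now and then, are a little off and sometimes report something else, mostly with a low value. They report only what shows in the picture. A call takes as long as a camera call. They do not tell look-alikes from the thing itself.
- eyes.trace(camera, query): "region" (420x560 bool, what is visible of it) and "rect" ([centre column, centre row, width, height] in pixels, round what is visible of it).
- eyes.pinpoint(camera, query): "position" ([column, row] in pixels: a listed point, or the origin of a listed thing).
The state is a dict: "time": time; "joint_pos": joint angles; "qd": joint speeds; "joint_torque": joint torques, N m; "eef_pos": TCP position; "tcp_rot": TCP orientation; "contact_force": force on the tool from outside, world axes, zero at the start; "moment": the same for the moment, N m; "grip_width": finger opening in m.
Only numpy, scipy, OpenCV 4.12 (cv2) and the standard library are available. Lean on these libraries where they do the work, as an engineer would, in place of code of your own. Each camera call takes 0.05 s, during which the arm holds its last target.

## Working session

There is one attempt and no reset: what is moved stays moved. The work goes in short steps, Python scripts to look and compute and a tool call to move; the robot and the scene stay as the last step left them, time stands still between calls to the robot, and variables do not carry over. Pictures are saved under pics/ and viewed, and the job is handed in when it is done.

Besides the shell and the picture viewer there is one more tool, called after "Call:" by a JSON object that holds its "op" and its "data". arm_command: Moves the arm, as the interface text tells. Its arguments: {"type":"object","properties":{"targets":{"type":"array"},"newtons":{"type":"number"}},"required":["targets"]}

```bash
mkdir -p pics; ls; cat > h.py <<'E'
import numpy as np, cv2
from scipy.spatial.transform import Rotation as R
from plant import readout, eyes, arm
def cam(n):
    return eyes.camera(n)
def save(c,name,crop=None,scale=1):
    im=c["frame"][:,:,::-1]
    if crop: im=im[crop[1]:crop[3],crop[0]:crop[2]]
    if scale!=1: im=cv2.resize(im,None,fx=scale,fy=scale,interpolation=cv2.INTER_CUBIC)
    cv2.imwrite(name,im)
def Rm(c):
    o=np.array(c["orientation"]); return R.from_quat(o).as_matrix() if o.size==4 else o
def ray(c,u,v):
    d=np.array([(u-c["cx"])/c["fx"],(v-c["cy"])/c["fy"],1.0]); return Rm(c)@d
def atz(c,u,v,z):
    d=ray(c,u,v);e=np.array(c["eye"]); return e+d*(z-e[2])/d[2]
def cloud(c):
    h,w=c["z_map"].shape; u,v=np.meshgrid(np.arange(w),np.arange(h)); z=c["z_map"]
    P=np.stack([(u-c["cx"])/c["fx"]*z,(v-c["cy"])/c["fy"]*z,z],-1)
    return P@Rm(c).T+np.array(c["eye"])
def tri(c1,p1,c2,p2):
    A=[];b=[]
    M=np.zeros((3,3));q=np.zeros(3)
    for c,p in((c1,p1),(c2,p2)):
        d=ray(c,*p);d/=np.linalg.norm(d);P=np.eye(3)-np.outer(d,d);M+=P;q+=P@np.array(c["eye"])
    x=np.linalg.solve(M,q); 
    g=[np.linalg.norm(np.cross(ray(c,*p)/np.linalg.norm(ray(c,*p)),x-np.array(c["eye"]))) for c,p in((c1,p1),(c2,p2))]
    return x,g
def proj(c,p):
    q=Rm(c).T@(np.array(p)-np.array(c["eye"])); return [c["fx"]*q[0]/q[2]+c["cx"],c["fy"]*q[1]/q[2]+c["cy"]]
E
python3 - <<'E'
from h import *
print(readout.read_state())
for n in("top","side"):
    c=cam(n); save(c,f"pics/{n}0.png"); print(n,c["eye"],c["orientation"],c["fx"],c["cx"],c["cy"])
    for q in ["bottle","magnifier","meter","rod","index","beaker","tipbox","rack"]:
        print(q,[(round(r["score"],2),np.round(r["rect"]).tolist()) for r in eyes.trace(n,q)], [(round(r["score"],2),np.round(r["position"],1).tolist()) for r in eyes.pinpoint(n,q)])
    for q in ["lens","well","grip"]:
        print(q,[(round(r["score"],2),np.round(r["position"],1).tolist()) for r in eyes.pinpoint(n,q)])
E
```

```text
pics
{'time': 0.0, 'joint_pos': array([-1.35361669e+00,  3.00503964e-01,  1.52162308e+00,  4.03749397e-05,
        1.32073999e+00, -6.66102187e-02]), 'qd': array([-1.97670802e-03, -8.16009391e-05, -1.62740650e-03, -3.12840568e-04,
       -9.63921201e-04, -1.20601410e-03]), 'joint_torque': array([ 1.04854957e-03, -5.43502092e+01, -3.61790586e+01, -3.95857069e-05,
        4.11465662e-03, -2.65501916e-05]), 'eef_pos': array([ 0.15394289, -0.5277472 ,  0.23068554]), 'tcp_rot': array([ 9.89950302e-01,  1.41414262e-01, -2.84242285e-05, -6.36854639e-04]), 'contact_force': array([ 0.50586043, -0.13402889, -0.46438802]), 'moment': array([-0.02950795,  0.00761883,  0.04081916]), 'grip_width': 0.08559802069155382}
top [0.40030599 0.07358861 1.22035103] [ 0.7130483  -0.69712569  0.05091937 -0.05463617] 414.06091984687083 281.3766253803621 203.72328545362842
bottle [(0.59, [253.0, 235.0, 20.0, 22.0])] [(0.52, [251.8, 235.8])]
magnifier [(0.9, [207.0, 135.0, 22.0, 23.0]), (0.85, [159.0, 172.0, 46.0, 24.0]), (0.83, [294.0, 226.0, 20.0, 27.0]), (0.78, [212.0, 176.0, 41.0, 30.0])] [(0.84, [208.8, 142
[... 1332 characters left out ...]
53.0]), (0.36, [311.0, 294.0, 30.0, 13.0])] [(0.86, [359.6, 378.4]), (0.72, [312.1, 288.5])]
rod [(0.81, [325.0, 296.0, 25.0, 29.0])] [(0.62, [330.9, 305.9])]
index [(0.47, [312.0, 291.0, 32.0, 13.0]), (0.34, [208.0, 140.0, 36.0, 81.0])] [(0.59, [312.8, 291.8])]
beaker [(0.91, [158.0, 188.0, 29.0, 40.0])] [(0.68, [166.0, 200.0])]
tipbox [(0.58, [343.0, 213.0, 49.0, 42.0])] [(0.94, [341.0, 216.8]), (0.74, [165.9, 197.4]), (0.32, [320.9, 294.4]), (0.27, [358.5, 377.0])]
rack [(0.93, [206.0, 139.0, 36.0, 82.0])] [(0.6, [209.1, 158.1])]
lens [(0.71, [310.3, 141.7]), (0.68, [248.0, 115.7]), (0.66, [244.0, 228.4]), (0.62, [263.8, 142.2])]
well [(0.81, [373.5, 382.2])]
grip [(0.78, [319.6, 294.7])]
```

View pics/top0.png

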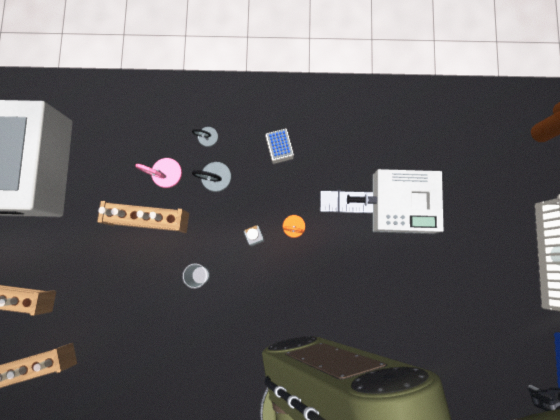

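View pics/side0.png

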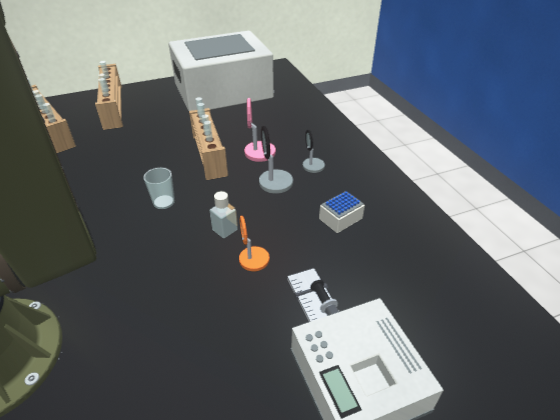

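Magnifier candidates in the top view are pink (159,172), orange (294,226), small grey (207,135) and large grey (212,176). The large grey one fits: it isn't orange or pink, and it's the larger of the two greys. I'll check it in enlarged crops.

```bash
python3 - <<'E'
from h import *
t=cam("top"); s=cam("side")
save(t,"pics/t1.png",(100,110,310,260),3.8); save(t,"pics/t2.png",(310,150,460,250),5.3); save(s,"pics/s1.png",(190,90,350,280),3.1); save(s,"pics/s2.png",(280,250,450,420),3.5)
P=cloud(t);Q=cloud(s)
np.savez("c0.npz",P=P,Q=Q)
for n,(u,v) in dict(cap=(252,235),capside=(253,232),tube=(215,176),orange=(294,226),box=(385,215),wellfloor=(417,200),beaker=(196,276)).items(): print(n,P[v,u].round(4))
print("tri bottle",tri(t,(251.8,235.8),s,(227.2,230.7)))
print("lens",tri(t,(205.8,178.4),s,(263.8,142.2)))
print("mag",tri(t,(214.4,181.5),s,(266.9,179.7)))
print("well",tri(t,(417.6,201.1),s,(373.5,382.2)))
print("grip",tri(t,(356,195.9),s,(319.6,294.7)))
print("index",tri(t,(337.8,204.5),s,(312.8,291.8)))
print("meter",tri(t,(403.6,205),s,(359.6,378.4)))
E
```

```text
cap [0.4811 0.1585 0.1059]
capside [0.4894 0.1562 0.1044]
tube [0.6312 0.2579 0.1515]
orange [0.5121 0.0449 0.0627]
box [ 0.5476 -0.208   0.0729]
wellfloor [ 0.5962 -0.3063  0.0478]
beaker [0.3662 0.3244 0.0045]
tri bottle (array([ 0.49062203,  0.16770664, -0.01440772]), [np.float64(0.003215121733907108), np.float64(0.0032151217339071495)])
lens (array([0.6313782 , 0.28540358, 0.13028982]), [np.float64(0.0027621101929908827), np.float64(0.0027621101929908125)])
mag (array([0.64154667, 0.28285152, 0.01501493]), [np.float64(0.0024216993744705755), np.float64(0.0024216993744706652)])
well (array([ 0.59579697, -0.30953479,  0.04597099]), [np.float64(0.0025597573428577753), np.float64(0.0025597573428579375)])
grip (array([ 0.59728695, -0.12923845,  0.05259206]), [np.float64(0.006200576961556391), np.float64(0.006200576961556136)])
index (array([ 0.59112183, -0.08687137,  0.0085235 ]), [np.float64(0.007246587829265855), np.float64(0.007246587829266118)])
meter (array([ 0.59082037, -0.28058734,  0.00844813]), [np.float64(0.004056954206189335), np.float64(0.004056954206189617)])
```

View pics/t1.png

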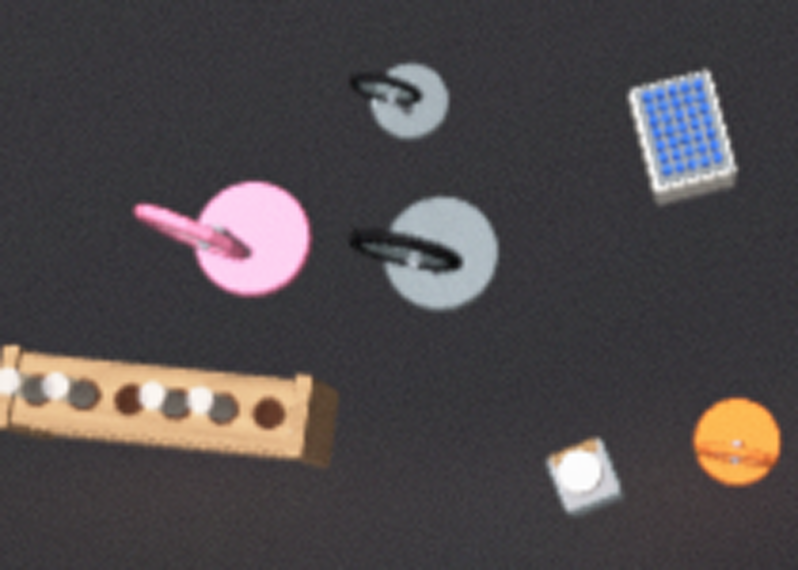

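View pics/t2.png

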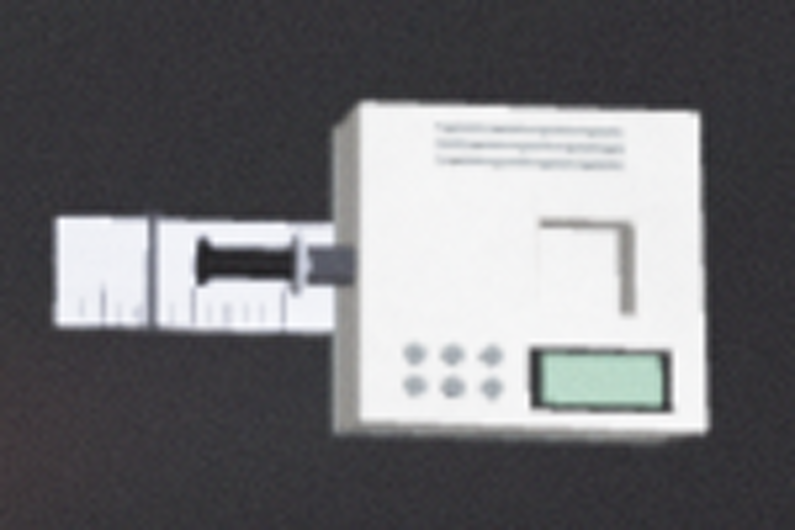

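View pics/s1.png

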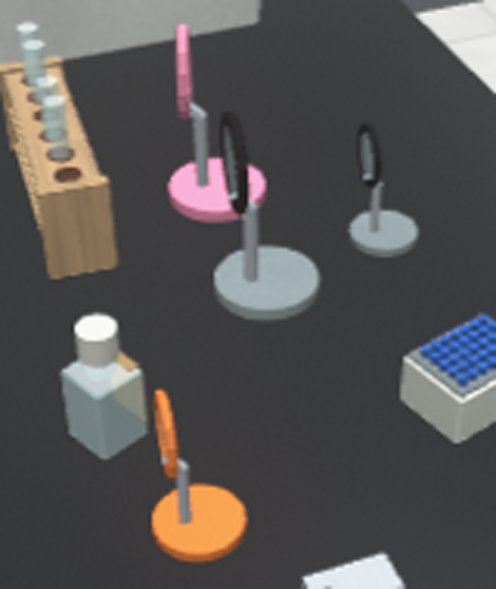

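View pics/s2.png

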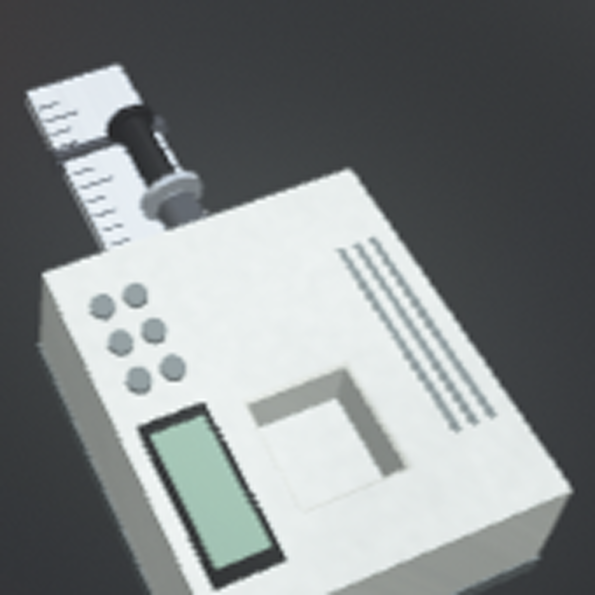

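The crops confirm it. The target is the large grey magnifier, with its base at top ≈(216,176) and side ≈(276,181); the small grey one is at (207,136). The bottle's label is on its far, slightly left side, at top ≈(251,229). The index bar is at top ≈(339,201). Next come precise fits.

```bash
cat > fit.py <<'E'
from h import *
t=cam("top"); s=cam("side")
P=cloud(t);Q=cloud(s)
allp=np.concatenate([P.reshape(-1,3),Q.reshape(-1,3)]); col=np.concatenate([t["frame"].reshape(-1,3),s["frame"].reshape(-1,3)]).astype(int); src=np.r_[np.zeros(P.shape[0]*P.shape[1]),np.ones(Q.shape[0]*Q.shape[1])]
def sel(c,r,z0,z1): return (np.hypot(allp[:,0]-c[0],allp[:,1]-c[1])<r)&(allp[:,2]>z0)&(allp[:,2]<z1)
print("floor z",np.median(P[240:260,300:360,2]),np.median(Q[240:260,100:150,2]))
# magnifier
for k in(0,1):
    m=sel((0.64,0.28),0.09,0.085,0.19)&(src==k); p=allp[m]
    c=p.mean(0);u,sv,v=np.linalg.svd(p-c); print("ring",k,len(p),c.round(4),v[2].round(3),sv.round(3),p.min(0).round(3),p.max(0).round(3))
    vv=v[0] if abs(v[0][2])<abs(v[1][2]) else v[1]; print("horiz dir",vv.round(3))
    m=sel((0.64,0.27),0.09,0.008,0.022)&(src==k); p=allp[m]; 
    print("base",k,len(p),cv2.minEnclosingCircle((p[:,:2]*1000).astype(np.float32)),np.median(p[:,2]))
    m=sel((0.486,0.159),0.04,0.095,0.115)&(src==k); p=allp[m]; print("cap",k,len(p),cv2.minEnclosingCircle((p[:,:2]*1000).astype(np.float32)),np.percentile(p[:,2],[10,50,90]).round(4))
    m=sel((0.486,0.159),0.04,0.045,0.08)&(src==k); p=allp[m]; print("body",k,len(p),cv2.minAreaRect((p[:,:2]*1000).astype(np.float32)))
    m=(abs(allp[:,0]-.59)<.12)&(abs(allp[:,1]+.28)<.14)&(allp[:,2]>0.068)&(allp[:,2]<0.082)&(src==k); p=allp[m]; print("meter top",k,len(p),cv2.minAreaRect((p[:,:2]*1000).astype(np.float32)),np.median(p[:,2]))
    m=(abs(allp[:,0]-.6)<.06)&(abs(allp[:,1]+.31)<.06)&(allp[:,2]>0.035)&(allp[:,2]<0.052)&(src==k); p=allp[m]; print("well",k,len(p),cv2.minAreaRect((p[:,:2]*1000).astype(np.float32)),np.median(p[:,2]))
    m=(abs(allp[:,0]-.6)<.03)&(allp[:,1]>-.182)&(allp[:,1]<-.06)&(allp[:,2]>0.03)&(allp[:,2]<0.09)&(src==k); p=allp[m]; print("rod",k,len(p),p.min(0).round(3),p.max(0).round(3),p.mean(0).round(4))
    m=(abs(allp[:,0]-.6)<.06)&(allp[:,1]>-.19)&(allp[:,1]<-.0)&(allp[:,2]>0.006)&(allp[:,2]<0.025)&(src==k); p=allp[m]; print("scale",k,len(p),cv2.minAreaRect((p[:,:2]*1000).astype(np.float32)),np.median(p[:,2]))
E
python3 fit.py
```

```text
floor z -0.0009139171204104457 8.552258375554844e-05
ring 0 211 [0.6351 0.283  0.1401] [-0.987  0.158  0.041] [0.357 0.304 0.032] [0.626 0.245 0.092] [0.645 0.325 0.172]
horiz dir [0.164 0.958 0.234]
base 0 524 ((661.3953857421875, 279.3366394042969), 44.769378662109375) 0.013331595632846027
cap 0 97 ((485.51544189453125, 158.45504760742188), 14.73567008972168) [0.1026 0.1048 0.1082]
body 0 153 ((485.8695983886719, 158.41098022460938), (45.01102828979492, 43.9202766418457), 23.728504180908203)
meter top 0 3579 ((593.1181640625, -262.3753662109375), (171.48507690429688, 214.20516967773438), 0.18792110681533813) 0.07474417997575844
well 0 259 ((595.6424560546875, -313.1265563964844), (44.788455963134766, 47.60724639892578), 86.90187072753906) 0.044814310231958476
rod 0 217 [ 0.577 -0.181  0.038] [ 0.61  -0.105  0.074] [ 0.5928 -0.1432  0.0619]
scale 0 897 ((601.9095458984375, -101.61834716796875), (174.68235778808594, 116.42425537109375), 89.32270812988281) 0.011701184165316292
ring 1 241 [0.6338 0.2742 0.1353] [-0.991  0.132 -0.033] [0.396 0.333 0.058] [0.625 0.243 0.086] [0.654 0.318 0.171]
horiz dir [-0.081 -0.772 -0.63 ]
base 1 558 ((661.6475219726562, 277.5519104003906), 45.697723388671875) 0.014327101737113823
cap 1 137 ((484.3001403808594, 155.54608154296875), 15.222679138183594) [0.0986 0.1056 0.1074]
body 1 361 ((485.6607666015625, 155.95252990722656), (46.98860549926758, 44.45136260986328), 21.61891746520996)
meter top 1 10459 ((592.380126953125, -263.2129821777344), (213.09889221191406, 171.44802856445312), 89.6457290649414) 0.07592684753897716
well 1 863 ((617.5185546875, -325.9317932128906), (83.11260223388672, 88.13848114013672), 0.581157386302948) 0.04601365055935214
rod 1 464 [ 0.576 -0.181  0.042] [ 0.61  -0.105  0.073] [ 0.5908 -0.1445  0.0629]
scale 1 1065 ((593.3472290039062, -92.71774291992188), (118.74322509765625, 68.4016342163086), 89.04405212402344) 0.01274086332268054
```

```bash
cat >> fit.py <<'E'
print("-----")
for k in(0,1):
    m=(abs(allp[:,0]-.59)<.12)&(allp[:,1]<-.185)&(allp[:,1]>-.42)&(allp[:,2]>0.070)&(allp[:,2]<0.080)&(src==k); p=allp[m]
    print("meter",k,cv2.minAreaRect((p[:,:2]*1000).astype(np.float32)), np.percentile(p[:,0],[.5,99.5]).round(4),np.percentile(p[:,1],[.5,99.5]).round(4))
    # well hole : mask within top
    # scale
    m=(abs(allp[:,0]-.6)<.06)&(allp[:,1]>-.15)&(allp[:,1]<-.0)&(allp[:,2]>0.006)&(allp[:,2]<0.0165)&(src==k)&(col.min(1)>120); p=allp[m]; print("scale",k,len(p),cv2.minAreaRect((p[:,:2]*1000).astype(np.float32)))
for n,c in(("top",t),("side",s)):
    # rectify at z=.017 and .075
    for z,x0,x1,y0,y1,nm in((.017,.54,.65,-.19,-.02,"idx"),(.075,.48,.70,-.40,-.15,"box"),(.055,.56,.63,-.2,-.05,"rod")):
        S=4000; W=int((y1-y0)*S)+1;H=int((x1-x0)*S)+1
        uu,vv=np.meshgrid(np.arange(W),np.arange(H)); X=x1-vv/S;Y=y1-uu/S
        q=(np.stack([X,Y,np.full_like(X,z)],-1)-np.array(c["eye"]))@Rm(c)
        mx=(c["fx"]*q[...,0]/q[...,2]+c["cx"]).astype(np.float32);my=(c["fy"]*q[...,1]/q[...,2]+c["cy"]).astype(np.float32)
        im=cv2.remap(c["frame"],mx,my,cv2.INTER_CUBIC)[:,:,::-1].copy()
        if nm=="idx":
            g=im.mean(2)
            for x in(.57,.575,.612,.617):
                r=int((x1-x)*S); row=g[r-8:r+9].mean(0); 
                ys=y1-np.arange(W)/S; mm=(ys>-.115)&(ys<-.065); w=np.clip(row[mm].max()*0.7-row[mm],0,None); print(n,"idx x",x,"y",(w*ys[mm]).sum()/w.sum(), ys[mm][row[mm].argmin()])
        for yy in np.arange(round(y0,2),y1,.01): cv2.line(im,(int((y1-yy)*S),0),(int((y1-yy)*S),6),(0,255,255),1)
        for xx in np.arange(round(x0,2),x1,.01): cv2.line(im,(0,int((x1-xx)*S)),(6,int((x1-xx)*S)),(0,255,255),1)
        cv2.imwrite(f"pics/{n}_{nm}.png",cv2.resize(im,None,fx=min(1,790/W),fy=min(1,790/W)))
E
python3 fit.py | sed -n '/-----/,$p'; python3 - <<'E'
import cv2,numpy as np
a=[cv2.imread(f"pics/{n}_idx.png") for n in("top","side")]
cv2.imwrite("pics/idx2.png",cv2.resize(np.vstack(a),None,fx=.66,fy=.66))
a=[cv2.imread(f"pics/{n}_rod.png") for n in("top","side")]
cv2.imwrite("pics/rod2.png",np.vstack(a))
E
```

```text
-----
meter 0 ((592.9263916015625, -277.9297790527344), (182.53363037109375, 171.0469207763672), 89.3196029663086) [0.5084 0.6771] [-0.3669 -0.1883]
scale 0 656 ((594.335693359375, -90.83451843261719), (61.025306701660156, 117.78958892822266), 1.1080855131149292)
meter 1 ((592.4382934570312, -278.8683166503906), (182.0596923828125, 171.75619506835938), 89.51619720458984) [0.5073 0.6764] [-0.3689 -0.1895]
scale 1 928 ((594.2531127929688, -91.26066589355469), (116.8215560913086, 62.357017517089844), 89.76541137695312)
top idx x 0.57 y -0.08472705503036373 -0.0845
top idx x 0.575 y -0.08468187220532257 -0.0845
top idx x 0.612 y -0.10401731435246502 -0.1135
top idx x 0.617 y -0.08493069802588081 -0.08475
side idx x 0.57 y -0.0870124226850676 -0.08900000000000001
side idx x 0.575 y -0.08748108294570282 -0.08925000000000001
side idx x 0.612 y -0.09184645307381958 -0.072
side idx x 0.617 y -0.09142943649510193 -0.07575
```

View pics/idx2.png

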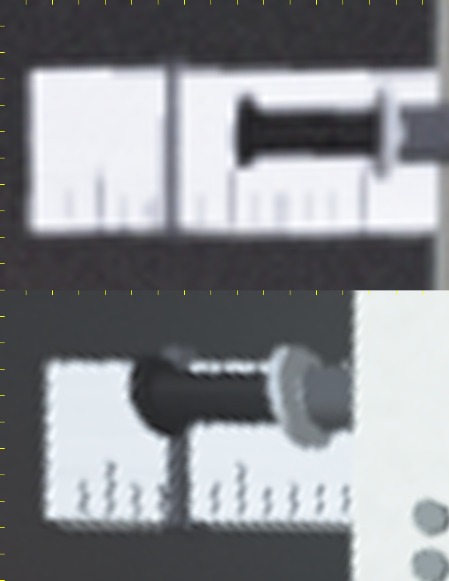

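View pics/top_box.png

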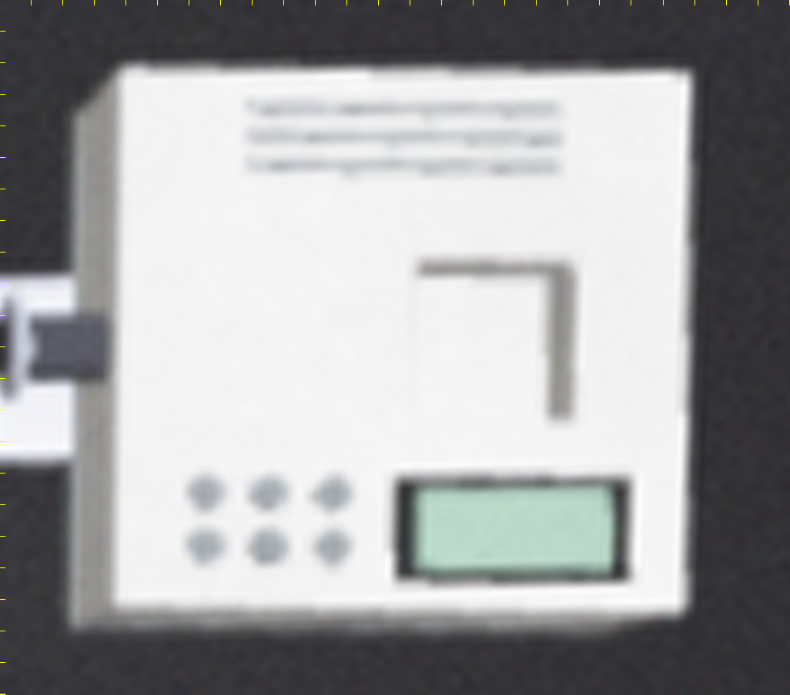

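View pics/rod2.png

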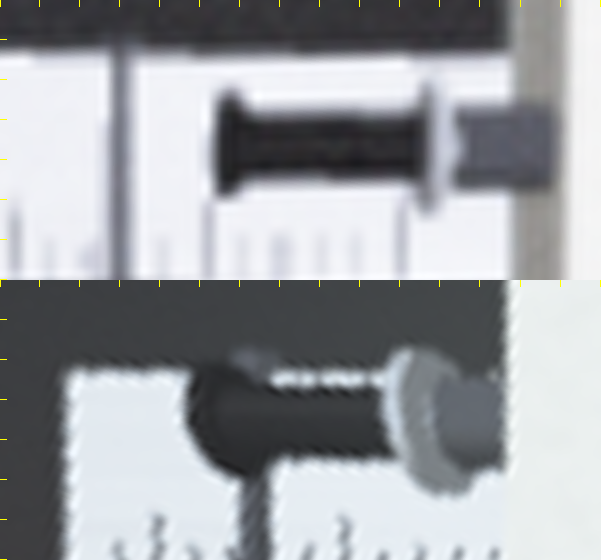

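```bash
cat > plan.py <<'E'
import sys
from h import *
def plan(*wps):
    st=readout.read_state(); p=st["eef_pos"]; r=R.from_quat(st["tcp_rot"]); M=r.as_matrix()
    th=np.degrees(np.arctan2(M[1,0],M[0,0])); print("now",st["time"],p.round(4),"th",round(th,2),"down",M[:,2].round(4),"j",st["joint_pos"].round(2),"F",st["contact_force"].round(1),"w",round(st["grip_width"],4))
    for x,y,z,t in wps:
        Rt=R.from_euler("z",t,degrees=True)*R.from_quat([1,0,0,0])
        rv=(r.inv()*Rt).as_rotvec()/np.pi; d=M.T@(np.array([x,y,z])-p)/.4
        print("->",(x,y,z,t),"rows>=",np.ceil(max(np.linalg.norm(d)*.4/.0625,np.degrees(np.linalg.norm(rv)*np.pi)/10.7)),"turn",rv.round(4),"shift",d.round(4))
if __name__=="__main__":
    a=list(map(float,sys.argv[1:])); plan(*[a[i:i+4] for i in range(0,len(a),4)])
E
python3 plan.py 0.32 -0.185 0.231 5 ; python3 - <<'E'
from h import *
for n in("top","side"):
    c=cam(n);P=cloud(c)
    for q in("rack","beaker"):
        r=eyes.trace(n,q)[0]["region"]; p=P[r]; p=p[(p[:,2]>.02)&(p[:,2]<.2)]; print(n,q,np.percentile(p,[1,99],axis=0).round(3),cv2.minAreaRect((p[p[:,2]>.06][:,:2]*1000).astype(np.float32)))
E
```

```text
now 2.3 [ 0.154  -0.528   0.2313] th 16.26 down [ 0. -0. -1.] j [-1.35  0.3   1.52  0.    1.32 -0.07] F [-0.1  0.3  0.1] w 0.0853
-> (0.32, -0.185, 0.231, 5.0) rows>= 7.0 turn [ 0.     -0.      0.0626] shift [ 6.385e-01 -7.070e-01  7.000e-04]
top rack [[0.497 0.357 0.031]
 [0.561 0.581 0.138]] ((530.08984375, 471.1512145996094), (230.7296142578125, 58.65383529663086), 85.5901107788086)
top beaker [[0.341 0.281 0.021]
 [0.4   0.344 0.087]] ((369.76220703125, 312.35333251953125), (61.36756134033203, 63.39881134033203), 1.1948450803756714)
side rack [[0.492 0.354 0.022]
 [0.56  0.579 0.138]] ((529.2788696289062, 468.91558837890625), (233.82643127441406, 60.03896713256836), 85.91758728027344)
side beaker [[0.339 0.279 0.021]
 [0.398 0.343 0.087]] ((369.1114807128906, 310.9989318847656), (67.77433776855469, 62.615787506103516), 86.03105926513672)
```

Call:
{"op": "arm_command", "data": {"targets": [0, 0, 0.04, 0.4, -0.44, 0, 0, 0, 0, 0.06, 0.63, -0.7, 0, 0, 0, 0, 0.06, 0.63, -0.7, 0, 0, 0, 0, 0.06, 0.63, -0.7, 0, 0, 0, 0, 0.06, 0.63, -0.7, 0, 0], "newtons": 50}}

```text
time: 3.22
eef_pos: [0.2901, -0.2447, 0.2315]
tcp_rot: [0.999, 0.047, 0.0, 0.0]
contact_force: [2.8, -0.8, -0.9]
grip_width: 0.0852
```

```bash
python3 plan.py 0.4 -0.02 0.2 -3 0.485 0.157 0.19 -7
```

```text
now 3.225 [ 0.2901 -0.2447  0.2315] th 5.43 down [ 6.e-04 -5.e-04 -1.e+00] j [-0.8  -0.09  1.95  0.    1.28  0.68] F [ 2.8 -0.8 -0.9] w 0.0852
-> (0.4, -0.02, 0.2, -3.0) rows>= 5.0 turn [ 0.0002 -0.0002  0.0468] shift [ 0.3266 -0.5333  0.0786]
-> (0.485, 0.157, 0.19, -7.0) rows>= 8.0 turn [ 0.0002 -0.0002  0.0691] shift [ 0.58   -0.9537  0.1035]
```

Call:
{"op": "arm_command", "data": {"targets": [0, 0, 0.06, 0.57, -0.92, 0, 0, 0, 0, 0.06, 0.57, -0.92, 0, 0, 0, 0, 0.06, 0.57, -0.92, 0.06, 0, 0, 0, 0.06, 0.57, -0.92, 0.1, 0, 0, 0, 0.06, 0.57, -0.92, 0.1, 0]}}

```text
time: 3.85
eef_pos: [0.4228, 0.0226, 0.2099]
tcp_rot: [0.999, -0.046, 0.001, 0.0]
contact_force: [0.7, -1.4, 0.5]
grip_width: 0.0854
```

```bash
python3 plan.py 0.485 0.157 0.15 -7
```

```text
now 3.85 [0.4228 0.0226 0.2099] th -5.32 down [ 1.3e-03 -1.0e-04 -1.0e+00] j [-0.03  0.03  1.88 -0.    1.22  1.63] F [ 0.7 -1.4  0.5] w 0.0854
-> (0.485, 0.157, 0.15, -7.0) rows>= 3.0 turn [ 0.     -0.0004  0.0093] shift [ 0.1235 -0.349   0.1498]
```

Call:
{"op": "arm_command", "data": {"targets": [0, 0, 0.01, 0.123, -0.349, 0, 0, 0, 0, 0.01, 0.123, -0.349, 0, 0, 0, 0, 0.01, 0.123, -0.349, 0, 0, 0, 0, 0.01, 0.123, -0.349, 0.05, 0, 0, 0, 0.01, 0.123, -0.349, 0.05, 0]}}

```text
time: 4.47
eef_pos: [0.4835, 0.1549, 0.1886]
tcp_rot: [0.998, -0.062, -0.001, 0.0]
contact_force: [-0.8, -0.8, -0.0]
grip_width: 0.0856
```

```bash
python3 plan.py 0.485 0.157 0.078 -7; python3 - <<'E'
from h import *
s=cam("side"); save(s,"pics/s3.png",(150,100,350,280),3.3)
t=cam("top"); save(t,"pics/t3.png",(150,110,350,290),3.3)
E
```

```text
now 4.475 [0.4835 0.1549 0.1886] th -7.12 down [-2.5e-03 -6.0e-04 -1.0e+00] j [ 0.24  0.25  1.69 -0.    1.21  1.93] F [-0.8 -0.8 -0. ] w 0.0856
-> (0.485, 0.157, 0.078, -7.0) rows>= 2.0 turn [ 0.0003  0.0008 -0.0006] shift [ 0.0038 -0.0059  0.2766]
```

View pics/s3.png

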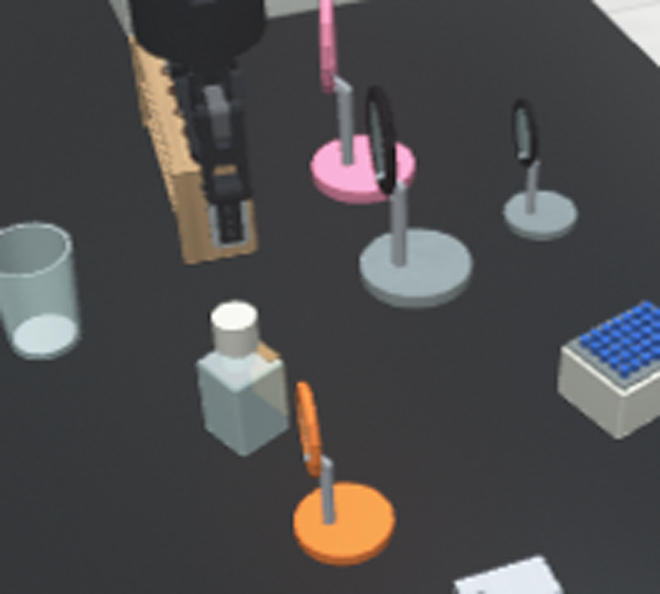

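The gripper is centred over the cap (side crop ≈(235,315)) and clear of the orange magnifier. I'm descending to grip.

Call:
{"op": "arm_command", "data": {"targets": [0, 0, 0, 0.004, -0.005, 0.1, 0, 0, 0, 0, 0.004, -0.005, 0.2, 0, 0, 0, 0, 0.004, -0.005, 0.28, 0, 0, 0, 0, 0.004, -0.005, 0.286, 0, 0, 0, 0, 0.004, -0.005, 0.286, 0]}}

```text
time: 5.2
eef_pos: [0.4867, 0.1567, 0.0769]
tcp_rot: [0.998, -0.062, 0.001, -0.0]
contact_force: [-0.7, -0.1, 0.5]
grip_width: 0.0859
```

Call:
{"op": "arm_command", "data": {"targets": [0, 0, 0, 0, 0, 0, 0.4, 0, 0, 0, 0, 0, 0, 0.7, 0, 0, 0, 0, 0, 0, 1, 0, 0, 0, 0, 0, 0, 1, 0, 0, 0, 0, 0, 0, 1], "newtons": 50}}

```text
time: 5.82
eef_pos: [0.4862, 0.1568, 0.0757]
tcp_rot: [0.998, -0.062, 0.0, -0.0]
contact_force: [0.2, 1.0, 5.4]
grip_width: 0.0283
```

```bash
python3 plan.py 0.485 0.157 0.18 -7; python3 - <<'E'
from h import *
s=cam("side"); save(s,"pics/s4.png",(150,100,350,280),3.3)
E
```

```text
now 5.825 [0.4862 0.1568 0.0757] th -7.13 down [ 8.e-04  2.e-04 -1.e+00] j [ 0.24  0.4   1.78 -0.    0.96  1.94] F [0.2 1.  5.4] w 0.0283
-> (0.485, 0.157, 0.18, -7.0) rows>= 2.0 turn [-0.0001 -0.0002 -0.0007] shift [-2.800e-03 -2.000e-04 -2.607e-01]
```

View pics/s4.png

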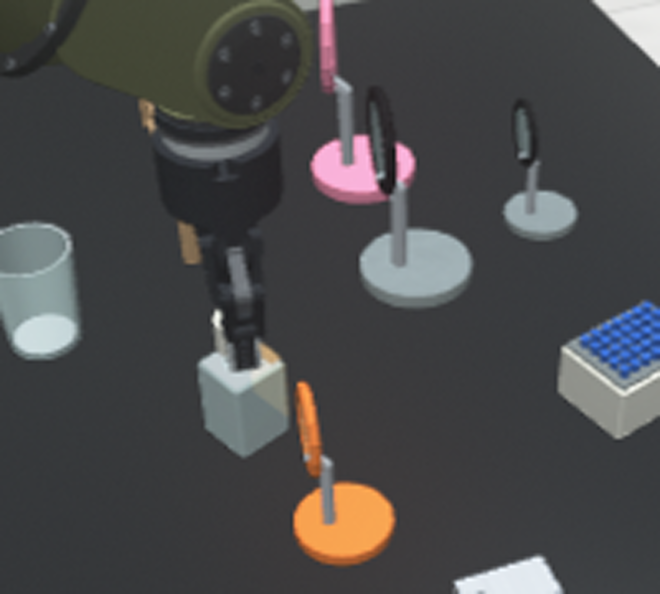

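The cap is gripped, with the pads at side crop ≈(243,345) and a 28 mm opening. I'm lifting it.

Call:
{"op": "arm_command", "data": {"targets": [0, 0, 0, 0, 0, -0.05, 1, 0, 0, 0, 0, 0, -0.15, 1, 0, 0, 0, 0, 0, -0.25, 1, 0, 0, 0, 0, 0, -0.27, 1, 0, 0, 0, 0, 0, -0.27, 1]}}

```text
time: 6.5
eef_pos: [0.4857, 0.1566, 0.1828]
tcp_rot: [0.998, -0.062, -0.0, 0.0]
contact_force: [-0.3, -0.9, -1.9]
grip_width: 0.0288
```

```bash
python3 plan.py 0.52 0.22 0.183 43; python3 - <<'E'
from h import *
s=cam("side"); save(s,"pics/s5.png",(150,100,350,280),3.3)
E
```

```text
now 6.5 [0.4857 0.1566 0.1828] th -7.14 down [-5.e-04 -1.e-04 -1.e+00] j [ 0.24  0.26  1.69 -0.    1.19  1.94] F [-0.3 -0.9 -1.9] w 0.0288
-> (0.52, 0.22, 0.183, 43.0) rows>= 5.0 turn [-0.000e+00  2.000e-04 -2.786e-01] shift [ 0.0654 -0.1679 -0.0006]
```

View pics/s5.png

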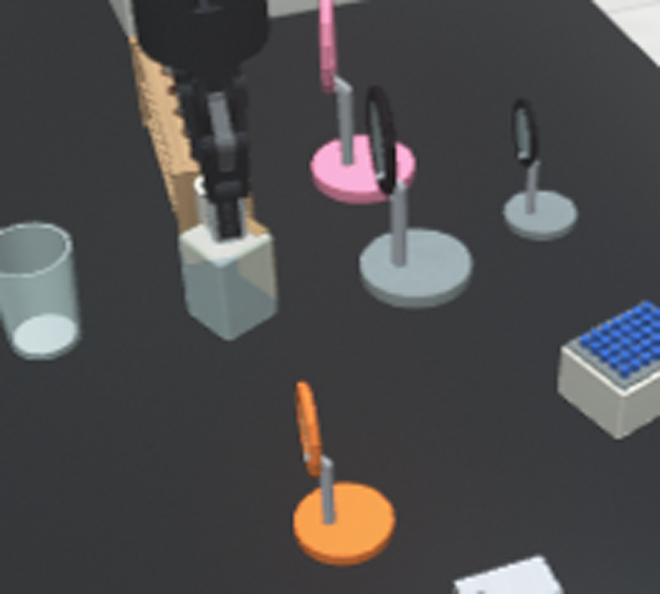

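The bottle is lifted and upright at side crop ≈(228,275). I'm moving toward the lens with a total turn of +239°.

Call:
{"op": "arm_command", "data": {"targets": [0, 0, -0.055, 0.02, -0.05, 0, 1, 0, 0, -0.11, 0.04, -0.1, 0, 1, 0, 0, -0.165, 0.06, -0.15, 0, 1, 0, 0, -0.22, 0.066, -0.168, 0, 1, 0, 0, -0.275, 0.066, -0.168, 0, 1]}}

```text
time: 7.18
eef_pos: [0.52, 0.2204, 0.1812]
tcp_rot: [0.931, 0.364, -0.002, -0.0]
contact_force: [0.2, -0.2, -0.9]
grip_width: 0.029
```

Call:
{"op": "arm_command", "data": {"targets": [0, 0, -0.055, 0, 0, 0, 1, 0, 0, -0.11, 0, 0, 0, 1, 0, 0, -0.165, 0, 0, 0, 1, 0, 0, -0.22, 0, 0, 0, 1, 0, 0, -0.275, 0, 0, 0, 1]}}

```text
time: 7.8
eef_pos: [0.5199, 0.2198, 0.1813]
tcp_rot: [0.694, 0.72, -0.001, -0.001]
contact_force: [0.4, -0.4, -1.4]
grip_width: 0.0286
```

Call:
{"op": "arm_command", "data": {"targets": [0, 0, -0.055, 0, 0, 0, 1, 0, 0, -0.11, 0, 0, 0, 1, 0, 0, -0.165, 0, 0, 0, 1, 0, 0, -0.22, 0, 0, 0, 1, 0, 0, -0.275, 0, 0, 0, 1]}}

```text
time: 8.43
eef_pos: [0.5199, 0.2199, 0.1813]
tcp_rot: [0.328, 0.945, -0.001, -0.001]
contact_force: [-0.0, 0.4, -1.1]
grip_width: 0.0292
```

Call:
{"op": "arm_command", "data": {"targets": [0, 0, -0.055, 0, 0, 0, 1, 0, 0, -0.11, 0, 0, 0, 1, 0, 0, -0.165, 0, 0, 0, 1, 0, 0, -0.22, 0, 0, 0, 1, 0, 0, -0.275, 0, 0, 0, 1]}}

```text
time: 9.05
eef_pos: [0.5199, 0.2199, 0.1814]
tcp_rot: [-0.097, 0.995, -0.0, -0.001]
contact_force: [-0.4, -0.1, -2.8]
grip_width: 0.0287
```

```bash
python3 plan.py 0.555 0.294 0.177 231.7;  python3 - <<'E'
from h import *
s=cam("side"); save(s,"pics/s6.png",(150,80,350,260),3.3)
t=cam("top"); save(t,"pics/t6.png",(120,110,320,290),3.3)
E
```

```text
now 9.05 [0.5199 0.2199 0.1814] th -168.82 down [-0.0029 -0.001  -1.    ] j [ 0.34  0.38  1.54 -0.    1.23 -1.43] F [-0.4 -0.1 -2.8] w 0.0287
-> (0.555, 0.294, 0.177, 231.7) rows>= 4.0 turn [ 2.000e-04 -1.000e-03 -2.251e-01] shift [-0.122   0.1648  0.0105]
```

View pics/s6.png

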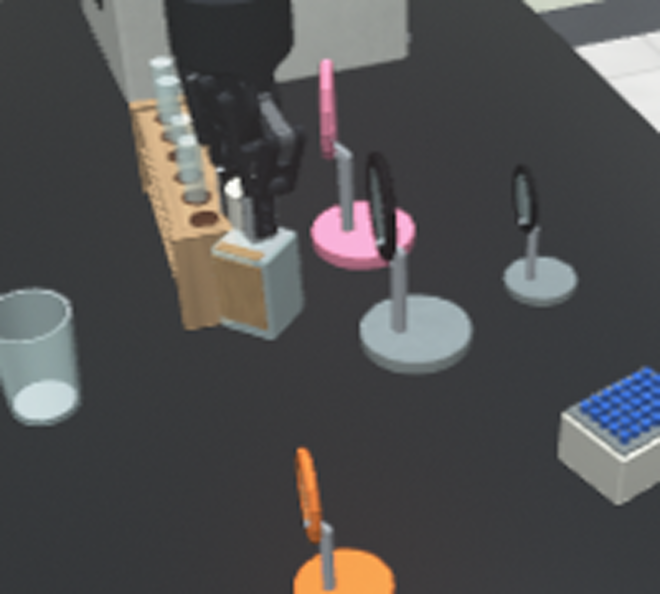

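The label faces the camera at side crop ≈(243,290). After the remaining +40°, the side to its right will face the lens. I'm moving to the presenting place.

Call:
{"op": "arm_command", "data": {"targets": [0, 0, -0.055, -0.03, 0.04, 0, 1, 0, 0, -0.11, -0.06, 0.08, 0, 1, 0, 0, -0.165, -0.09, 0.12, 0.01, 1, 0, 0, -0.22, -0.12, 0.16, 0.01, 1, 0, 0, -0.225, -0.122, 0.165, 0.01, 1]}}

```text
time: 9.78
eef_pos: [0.5557, 0.2946, 0.1778]
tcp_rot: [-0.432, 0.902, 0.0, -0.001]
contact_force: [-0.2, -0.2, -2.1]
grip_width: 0.0288
```

Call:
{"op": "arm_command", "data": {"targets": [0, 0, 0, 0, 0, 0, 1, 0, 0, 0, 0, 0, 0, 1, 0, 0, 0, 0, 0, 0, 1, 0, 0, 0, 0, 0, 0, 1, 0, 0, 0, 0, 0, 0, 1]}}

```text
time: 10.4
eef_pos: [0.556, 0.294, 0.1794]
tcp_rot: [-0.433, 0.901, 0.0, 0.0]
contact_force: [0.4, -1.0, -1.5]
grip_width: 0.0285
```

```bash
python3 plan.py 0.555 0.294 0.177 231.7;  python3 - <<'E'
from h import *
s=cam("side"); save(s,"pics/s7.png",(170,80,330,230),4)
t=cam("top"); save(t,"pics/t7.png",(120,110,320,290),3.3)
a=np.concatenate([cloud(c).reshape(-1,3) for c in (s,)])
m=(np.hypot(a[:,0]-.555,a[:,1]-.294)<.05)&(a[:,2]>.09)&(a[:,2]<.158);p=a[m]
print(len(p),cv2.minAreaRect((p[:,:2]*1000).astype(np.float32)),p[:,2].min())
E
```

```text
now 10.4 [0.556  0.294  0.1794] th -128.67 down [ 1.e-04  1.e-04 -1.e+00] j [ 0.43  0.52  1.34  0.    1.28 -2.04] F [ 0.4 -1.  -1.5] w 0.0285
-> (0.555, 0.294, 0.177, 231.7) rows>= 1.0 turn [-0.     0.    -0.002] shift [0.0015 0.0019 0.006 ]
354 ((547.257080078125, 281.5758056640625), (31.639028549194336, 60.083106994628906), 42.068336486816406) 0.1045299291623184
```

View pics/s7.png

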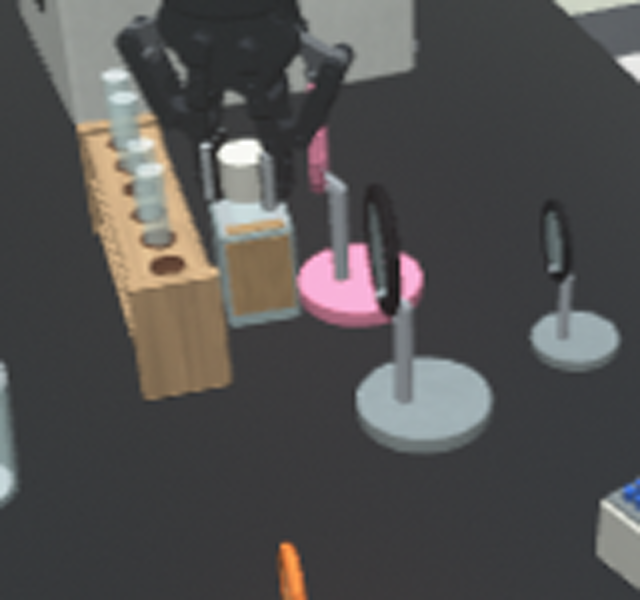

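View pics/t7.png

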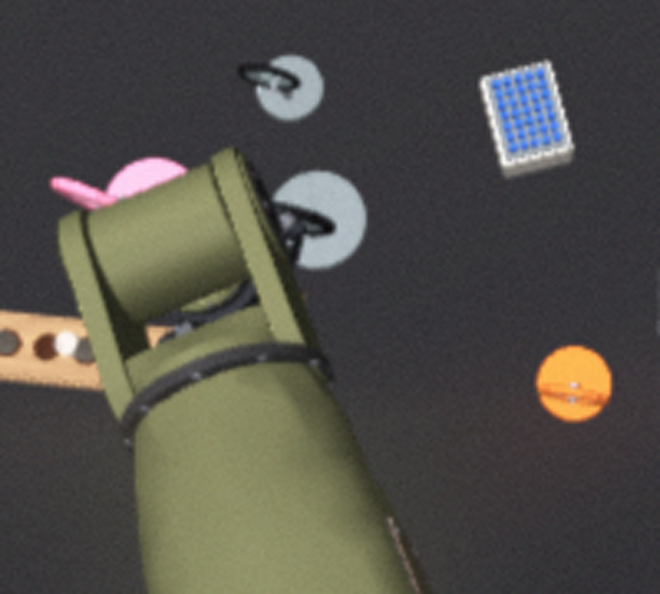

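```bash
python3 - <<'E'
from h import *
s=cam("side");a=cloud(s); f=s["frame"].astype(int)
u,v=np.meshgrid(np.arange(560),np.arange(420))
m=(u>170+225/4)&(u<170+300/4)&(v>80+230/4)&(v<80+320/4)&(f[...,0]-f[...,2]>25)
p=a[m]; p=p[abs(p[:,2]-np.median(p[:,2]))<.04]; c=p.mean(0); U,S,V=np.linalg.svd(p-c); n=V[2]*np.sign(-V[2][1]); print(len(p),c.round(4),n.round(3),"yaw",np.degrees(np.arctan2(n[1],n[0])), p.min(0).round(3),p.max(0).round(3))
d=np.array([n[0],n[1],0])/np.hypot(*n[:2]); b=c-d*.022; print("bottle axis",b.round(4)); y=np.array([-d[1],d[0],0]); print("aim_right",(b+y*.08).round(4))
P=np.load("c0.npz")
q=P["Q"].reshape(-1,3); q=q[(np.hypot(q[:,0]-.635,q[:,1]-.283)<.06)&(q[:,2]>.088)&(q[:,2]<.18)]; print("ring",q.min(0),q.max(0))
E
```

```text
279 [0.556  0.27   0.1416] [-0.14  -0.99   0.003] yaw -98.02404888400672 [0.538 0.264 0.114] [0.575 0.277 0.173]
bottle axis [0.5591 0.2918 0.1416]
aim_right [0.6383 0.2806 0.1416]
ring [0.62569932 0.24195722 0.08801681] [0.65094524 0.31779597 0.17295596]
```

Step 1 looks good. The measured label normal is −98°, and aim_right is within about 1 cm of the lens centre. I'll hold a little longer, then turn −90° to show the back.

Call:
{"op": "arm_command", "data": {"targets": [0, 0, 0, 0, 0, 0.01, 1, 0, 0, 0, 0, 0, 0.01, 1, 0, 0, 0, 0, 0, 0.01, 1]}}

```text
time: 10.92
eef_pos: [0.556, 0.2941, 0.1753]
tcp_rot: [-0.433, 0.901, 0.0, -0.0]
contact_force: [-0.0, -0.9, -1.2]
grip_width: 0.0287
```

Call:
{"op": "arm_command", "data": {"targets": [0, 0, 0.055, 0, 0, 0, 1, 0, 0, 0.11, 0, 0, 0, 1, 0, 0, 0.165, 0, 0, 0, 1, 0, 0, 0.22, 0, 0, 0, 1, 0, 0, 0.275, 0, 0, 0, 1]}}

```text
time: 11.55
eef_pos: [0.556, 0.2941, 0.1754]
tcp_rot: [-0.013, 1.0, 0.0, 0.0]
contact_force: [0.5, -0.1, -2.0]
grip_width: 0.0291
```

Call:
{"op": "arm_command", "data": {"targets": [0, 0, 0.055, 0, 0, 0, 1, 0, 0, 0.11, 0, 0, 0, 1, 0, 0, 0.165, 0, 0, 0, 1, 0, 0, 0.225, 0, 0, 0, 1, 0, 0, 0.225, 0, 0, 0, 1]}}

```text
time: 12.18
eef_pos: [0.556, 0.2941, 0.1754]
tcp_rot: [0.33, 0.944, 0.0, 0.0]
contact_force: [-0.4, -0.6, -1.8]
grip_width: 0.0289
```

Call:
{"op": "arm_command", "data": {"targets": [0, 0, 0, 0, 0, 0, 1, 0, 0, 0, 0, 0, 0, 1, 0, 0, 0, 0, 0, 0, 1, 0, 0, 0, 0, 0, 0, 1, 0, 0, 0, 0, 0, 0, 1]}}

```text
time: 12.8
eef_pos: [0.556, 0.2941, 0.1753]
tcp_rot: [0.331, 0.944, -0.0, -0.0]
contact_force: [-0.1, 0.3, -2.0]
grip_width: 0.0287
```

```bash
python3 plan.py 0.555 0.294 0.175 141.7;  python3 - <<'E'
from h import *
s=cam("side"); save(s,"pics/s8.png",(170,80,330,230),4)
E
```

```text
now 12.8 [0.556  0.2941 0.1753] th 141.38 down [-0. -0. -1.] j [ 0.43  0.52  1.34 -0.    1.28 -0.47] F [-0.1  0.3 -2. ] w 0.0287
-> (0.555, 0.294, 0.175, 141.7) rows>= 1.0 turn [-0.      0.     -0.0018] shift [ 0.0017 -0.0017  0.0007]
```

View pics/s8.png

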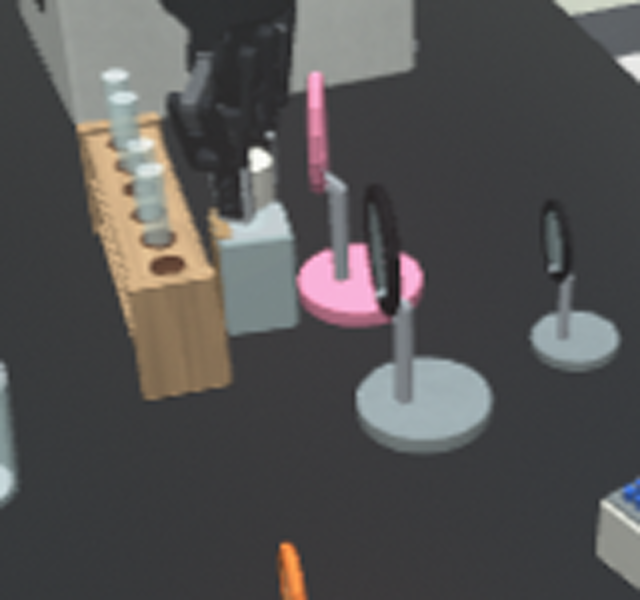

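The back now faces the lens and the label faces away, with its shoulder fold at ≈(220,228). I'll hold a bit longer and then turn another −90°.

Call:
{"op": "arm_command", "data": {"targets": [0, 0, 0, 0, 0, 0, 1, 0, 0, 0, 0, 0, 0, 1, 0, 0, 0, 0, 0, 0, 1, 0, 0, 0, 0, 0, 0, 1]}}

```text
time: 13.35
eef_pos: [0.556, 0.2941, 0.1753]
tcp_rot: [0.331, 0.944, -0.0, -0.0]
contact_force: [-0.2, -0.0, -1.7]
grip_width: 0.0289
```

Call:
{"op": "arm_command", "data": {"targets": [0, 0, 0.055, 0, 0, 0, 1, 0, 0, 0.11, 0, 0, 0, 1, 0, 0, 0.165, 0, 0, 0, 1, 0, 0, 0.22, 0, 0, 0, 1, 0, 0, 0.275, 0, 0, 0, 1]}}

```text
time: 13.98
eef_pos: [0.556, 0.2941, 0.1753]
tcp_rot: [0.698, 0.717, 0.0, 0.0]
contact_force: [0.1, -0.6, -1.4]
grip_width: 0.029
```

Call:
{"op": "arm_command", "data": {"targets": [0, 0, 0.055, 0, 0, 0, 1, 0, 0, 0.11, 0, 0, 0, 1, 0, 0, 0.165, 0, 0, 0, 1, 0, 0, 0.225, 0, 0, 0, 1, 0, 0, 0.225, 0, 0, 0, 1]}}

```text
time: 14.6
eef_pos: [0.556, 0.2941, 0.1753]
tcp_rot: [0.901, 0.434, 0.0, -0.0]
contact_force: [-0.1, 0.2, -1.3]
grip_width: 0.0285
```

Call:
{"op": "arm_command", "data": {"targets": [0, 0, 0, 0, 0, 0, 1, 0, 0, 0, 0, 0, 0, 1, 0, 0, 0, 0, 0, 0, 1, 0, 0, 0, 0, 0, 0, 1, 0, 0, 0, 0, 0, 0, 1]}}

```text
time: 15.22
eef_pos: [0.556, 0.2941, 0.1753]
tcp_rot: [0.901, 0.433, 0.0, -0.0]
contact_force: [-0.1, -0.5, -1.1]
grip_width: 0.0286
```

```bash
python3 plan.py 0.555 0.294 0.175 51.7;  python3 - <<'E'
from h import *
s=cam("side"); save(s,"pics/s9.png",(170,80,330,230),4)
E
```

```text
now 15.225 [0.556  0.2941 0.1753] th 51.38 down [ 0.  0. -1.] j [0.43 0.52 1.34 0.   1.28 1.1 ] F [-0.1 -0.5 -1.1] w 0.0286
-> (0.555, 0.294, 0.175, 51.7) rows>= 1.0 turn [ 0.     -0.     -0.0018] shift [-0.0017 -0.0018  0.0008]
```

View pics/s9.png

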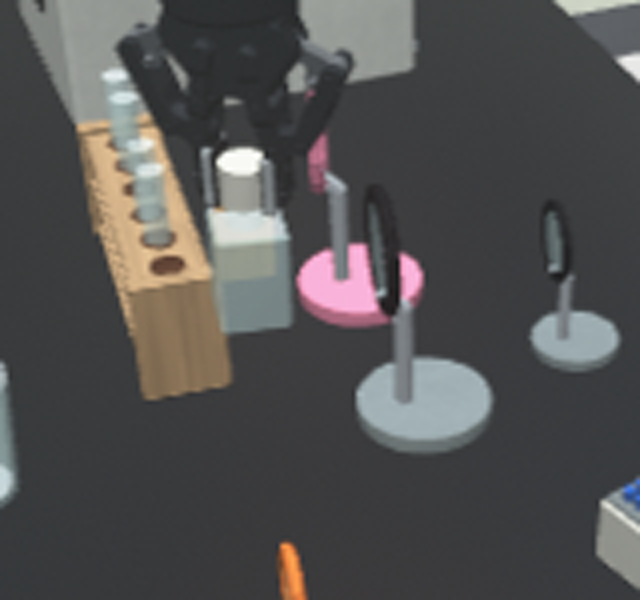

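The left side faces the lens, with the label on the far face seen through the glass at ≈(243,260). I'll hold a bit more, then leave backwards and up toward the well.

Call:
{"op": "arm_command", "data": {"targets": [0, 0, 0, 0, 0, 0, 1, 0, 0, 0, 0, 0, 0, 1, 0, 0, 0, 0, 0, 0, 1, 0, 0, 0, 0, 0, 0, 1]}}

```text
time: 15.78
eef_pos: [0.5559, 0.2941, 0.1753]
tcp_rot: [0.901, 0.433, -0.0, -0.0]
contact_force: [0.8, 0.5, -1.6]
grip_width: 0.0283
```

```bash
python3 plan.py 0.52 0.15 0.25 59.2 0.55 -0.08 0.26 59.2
```

```text
now 15.775 [0.5559 0.2941 0.1753] th 51.36 down [-0.  0. -1.] j [0.43 0.52 1.34 0.   1.28 1.1 ] F [ 0.8  0.5 -1.6] w 0.0283
-> (0.52, 0.15, 0.25, 59.2) rows>= 3.0 turn [-0.      0.     -0.0435] shift [-0.3375  0.1547 -0.1867]
-> (0.55, -0.08, 0.26, 59.2) rows>= 7.0 turn [-0.      0.     -0.0435] shift [-0.7398  0.5723 -0.2117]
```

Call:
{"op": "arm_command", "data": {"targets": [0, 0, 0, -0.09, 0.02, -0.04, 1, 0, 0, 0, -0.2, 0.07, -0.1, 1, 0, 0, 0, -0.3, 0.12, -0.16, 1, 0, 0, -0.02, -0.38, 0.21, -0.2, 1, 0, 0, -0.043, -0.46, 0.3, -0.21, 1]}}

```text
time: 16.4
eef_pos: [0.5351, 0.074, 0.2609]
tcp_rot: [0.869, 0.494, 0.001, 0.001]
contact_force: [0.6, -0.5, -0.6]
grip_width: 0.0287
```

```bash
python3 plan.py 0.55 -0.08 0.26 59.2 0.592 -0.307 0.26 59.2
```

```text
now 16.4 [0.5351 0.074  0.2609] th 59.25 down [ 2.5e-03  2.0e-04 -1.0e+00] j [ 0.07  0.25  1.51 -0.    1.38  0.61] F [ 0.6 -0.5 -0.6] w 0.0287
-> (0.55, -0.08, 0.26, 59.2) rows>= 3.0 turn [ 0.0007 -0.0005  0.0003] shift [-0.3119  0.229   0.0023]
-> (0.592, -0.307, 0.26, 59.2) rows>= 7.0 turn [ 0.0007 -0.0005  0.0003] shift [-0.7459  0.6094  0.0024]
```

Call:
{"op": "arm_command", "data": {"targets": [0, 0, 0, -0.11, 0.09, 0, 1, 0, 0, 0, -0.22, 0.18, 0, 1, 0, 0, 0, -0.33, 0.27, 0, 1, 0, 0, 0, -0.44, 0.36, 0, 1, 0, 0, 0, -0.55, 0.45, 0, 1]}}

```text
time: 17.02
eef_pos: [0.5763, -0.2077, 0.2595]
tcp_rot: [0.87, 0.493, 0.0, 0.0]
contact_force: [0.4, 0.7, -0.6]
grip_width: 0.0289
```

```bash
python3 plan.py 0.5925 -0.3072 0.22 59.2
```

```text
now 17.025 [ 0.5763 -0.2077  0.2595] th 59.1 down [ 4.e-04 -1.e-04 -1.e+00] j [-0.41  0.42  1.29  0.    1.43  0.13] F [ 0.4  0.7 -0.6] w 0.0289
-> (0.5925, -0.3072, 0.22, 59.2) rows>= 2.0 turn [ 0.0001 -0.     -0.0006] shift [-0.1927  0.1625  0.0988]
```

Call:
{"op": "arm_command", "data": {"targets": [0, 0, 0, -0.09, 0.08, 0, 1, 0, 0, 0, -0.17, 0.145, 0.04, 1, 0, 0, 0, -0.193, 0.163, 0.12, 1, 0, 0, 0, -0.193, 0.163, 0.19, 1, 0, 0, 0, -0.193, 0.163, 0.19, 1]}}

```text
time: 17.65
eef_pos: [0.5918, -0.3052, 0.1811]
tcp_rot: [0.87, 0.493, -0.001, -0.002]
contact_force: [0.2, 0.8, -1.0]
grip_width: 0.029
```

Call:
{"op": "arm_command", "data": {"targets": [0, 0, 0, 0, 0, 0, 1, 0, 0, 0, 0, 0, 0, 1]}}

```text
time: 17.9
eef_pos: [0.5931, -0.3055, 0.185]
tcp_rot: [0.87, 0.493, 0.001, 0.001]
contact_force: [-1.5, -0.4, -1.5]
grip_width: 0.0286
```

```bash
python3 plan.py 0.5925 -0.3072 0.125 59.2; python3 - <<'E'
from h import *
s=cam("side"); save(s,"pics/s10.png",(290,220,450,420),3)
t=cam("top"); save(t,"pics/t10.png",(330,140,480,260),4)
a=cloud(s)
np.savez("c10.npz",a=a,f=s["frame"])
for k,c in(("side",s),("top",t)):
    a=cloud(c)
    for z0,z1 in((.10,.16),(.16,.175)):
        m=(np.hypot(a[...,0]-.5925,a[...,1]+.3077)<.045)&(a[...,2]>z0)&(a[...,2]<z1)
        p=a[m]; print(k,len(p), cv2.minAreaRect((p[:,:2]*1000).astype(np.float32)) if len(p)>5 else "", p[:,2].min() if len(p) else "")
E
```

```text
now 17.9 [ 0.5931 -0.3055  0.185 ] th 59.12 down [ 0.002  -0.0012 -1.    ] j [-0.53  0.6   1.2  -0.    1.34  0.01] F [-1.5 -0.4 -1.5] w 0.0286
-> (0.5925, -0.3072, 0.125, 59.2) rows>= 1.0 turn [ 0.0008  0.     -0.0005] shift [-0.0043  0.0006  0.15  ]
side 731 ((580.2041625976562, -318.1391296386719), (32.20842361450195, 59.00664520263672), 41.619110107421875) 0.11348257564518516
side 326 ((590.7713012695312, -309.1961364746094), (44.72934341430664, 43.98784637451172), 89.9676284790039) 0.16009992390408156
top 103 ((587.7738647460938, -287.2955017089844), (45.95573806762695, 16.107297897338867), 22.661678314208984) 0.11329535101409616
top 77 ((594.0527954101562, -291.7881774902344), (22.246925354003906, 46.34320831298828), 71.22461700439453) 0.1600077767858421
```

View pics/s10.png

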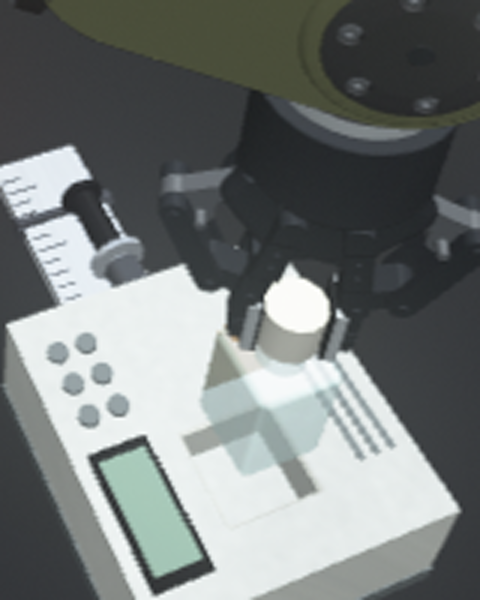

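View pics/t10.png

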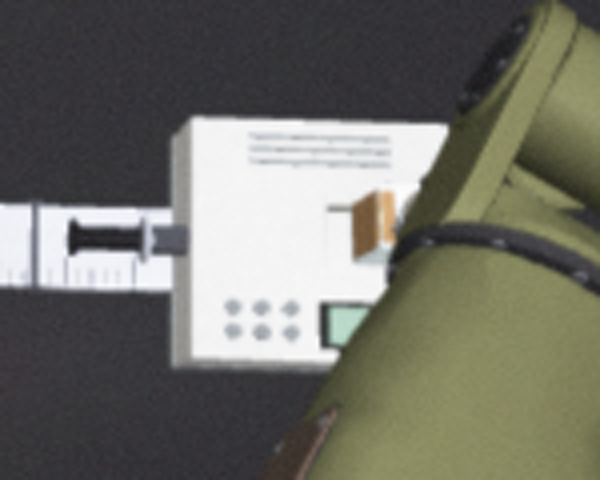

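Call:
{"op": "arm_command", "data": {"targets": [0, 0, 0, 0, 0, 0, 1, 0, 0, 0, 0, 0, 0, 1]}}

```text
time: 18.25
eef_pos: [0.5926, -0.3055, 0.1834]
tcp_rot: [0.87, 0.493, 0.0, 0.0]
contact_force: [-0.4, 0.4, -2.0]
grip_width: 0.029
```

```bash
python3 plan.py 0.5925 -0.3072 0.125 59.2; python3 - <<'E'
from h import *
s=cam("side"); t=cam("top")
a=cloud(s)
def rect(lo,hi,r=.045,c=s):
    a=cloud(c); m=(np.hypot(a[...,0]-.5925,a[...,1]+.3077)<r)&(a[...,2]>lo)&(a[...,2]<hi); p=a[m]; return len(p),cv2.minAreaRect((p[:,:2]*1000).astype(np.float32)),p[:,2].max().round(4)
for lo,hi in((.160,.18),(.165,.18),(.168,.178)): print(rect(lo,hi))
m=(np.hypot(a[...,0]-.5925,a[...,1]+.3077)<.03)&(a[...,2]>.205)&(s["frame"].min(-1)>200); p=a[m]; print("cap",len(p),cv2.minEnclosingCircle((p[:,:2]*1000).astype(np.float32)),p[:,2].max())
# label from top
f=t["frame"].astype(int);b=cloud(t); m=(f[...,0]-f[...,2]>30)&(np.hypot(b[...,0]-.5925,b[...,1]+.3077)<.05)&(b[...,2]>.1); p=b[m]; c=p.mean(0);U,S,V=np.linalg.svd(p-c); print("label",len(p),c.round(4),V[2].round(3),p.min(0).round(4),p.max(0).round(4))
E
```

```text
now 18.25 [ 0.5926 -0.3055  0.1834] th 59.1 down [ 1.e-04 -0.e+00 -1.e+00] j [-0.53  0.6   1.2   0.    1.34  0.01] F [-0.4  0.4 -2. ] w 0.029
-> (0.5925, -0.3072, 0.125, 59.2) rows>= 1.0 turn [ 0.     -0.     -0.0005] shift [-0.0038  0.002   0.1461]
(668, ((590.0903930664062, -308.2519226074219), (43.97454071044922, 46.132381439208984), 0.3526458442211151), np.float64(0.1799))
(585, ((590.350341796875, -308.2587585449219), (43.47288513183594, 46.125911712646484), 0.3144936263561249), np.float64(0.1799))
(514, ((590.5831909179688, -309.1248779296875), (44.64814376831055, 43.43203353881836), 89.3799057006836), np.float64(0.1775))
cap 304 ((594.292236328125, -311.9864501953125), 16.431245803833008) 0.22272565830970303
label 1493 [ 0.5883 -0.303   0.4291] [-0.863  0.505  0.033] [ 0.5473 -0.3576  0.1194] [ 0.6333 -0.2578  0.4747]
```

Call:
{"op": "arm_command", "data": {"targets": [0, 0, 0, 0, 0.0035, 0.03, 1, 0, 0, 0, 0, 0.0035, 0.06, 1, 0, 0, 0, 0, 0.0035, 0.08, 1, 0, 0, 0, 0, 0.0035, 0.09, 1, 0, 0, 0, 0, 0.0035, 0.1, 1]}}

```text
time: 18.98
eef_pos: [0.5938, -0.3063, 0.1432]
tcp_rot: [0.87, 0.493, 0.0, 0.0]
contact_force: [-0.3, -0.6, -1.9]
grip_width: 0.029
```

```bash
python3 plan.py 0.5937 -0.3063 0.1207 59.2; python3 - <<'E'
from h import *
s=cam("side"); save(s,"pics/s11.png",(290,240,450,420),3.3)
E
```

```text
now 18.975 [ 0.5938 -0.3063  0.1432] th 59.1 down [ 2.e-04 -1.e-04 -1.e+00] j [-0.53  0.64  1.24 -0.    1.26  0.01] F [-0.3 -0.6 -1.9] w 0.029
-> (0.5937, -0.3063, 0.1207, 59.2) rows>= 1.0 turn [ 0.0001  0.     -0.0006] shift [-0.0002 -0.0003  0.0563]
```

View pics/s11.png

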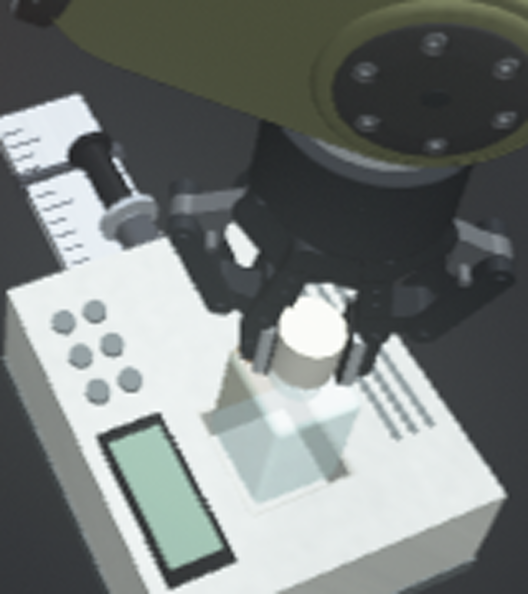

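The bottle has entered the well (underside ≈0.067, below the rim) with no contact force. I'm lowering it to the floor.

Call:
{"op": "arm_command", "data": {"targets": [0, 0, 0, 0, 0, 0.015, 1, 0, 0, 0, 0, 0, 0.03, 1, 0, 0, 0, 0, 0, 0.043, 1, 0, 0, 0, 0, 0, 0.05, 1, 0, 0, 0, 0, 0, 0.053, 1]}}

```text
time: 19.65
eef_pos: [0.5938, -0.3062, 0.1219]
tcp_rot: [0.87, 0.493, -0.0, -0.0]
contact_force: [0.5, 0.5, -0.7]
grip_width: 0.0291
```

```bash
python3 plan.py 0.5937 -0.3063 0.1207 59.2
```

```text
now 19.65 [ 0.5938 -0.3062  0.1219] th 59.1 down [-1.e-04  1.e-04 -1.e+00] j [-0.53  0.66  1.26 -0.    1.23  0.01] F [ 0.5  0.5 -0.7] w 0.0291
-> (0.5937, -0.3063, 0.1207, 59.2) rows>= 1.0 turn [-0.      0.     -0.0006] shift [-0.0002 -0.      0.0031]
```

Nearly down. I'll make a small final press and then release slowly.

Call:
{"op": "arm_command", "data": {"targets": [0, 0, 0, 0, 0, 0.003, 1, 0, 0, 0, 0, 0, 0.003, 1]}}

```text
time: 19.9
eef_pos: [0.5938, -0.3062, 0.121]
tcp_rot: [0.87, 0.493, 0.0, 0.0]
contact_force: [0.1, 0.5, -2.0]
grip_width: 0.0283
```

Call:
{"op": "arm_command", "data": {"targets": [0, 0, 0, 0, 0, 0, 0.55, 0, 0, 0, 0, 0, 0, 0.3, 0, 0, 0, 0, 0, 0, 0.1, 0, 0, 0, 0, 0, 0, 0, 0, 0, 0, 0, 0, 0, 0]}}

```text
time: 20.52
eef_pos: [0.5938, -0.3062, 0.1209]
tcp_rot: [0.87, 0.493, -0.0, -0.0]
contact_force: [1.2, 0.2, -0.3]
grip_width: 0.0854
```

```bash
python3 plan.py 0.5937 -0.3063 0.22 59.2;python3 - <<'E'
from h import *
s=cam("side"); save(s,"pics/s12.png",(290,240,450,420),3.3)
E
```

```text
now 20.525 [ 0.5938 -0.3062  0.1209] th 59.1 down [-0.  0. -1.] j [-0.53  0.66  1.26 -0.    1.22  0.01] F [ 1.2  0.2 -0.3] w 0.0854
-> (0.5937, -0.3063, 0.22, 59.2) rows>= 2.0 turn [-0.      0.     -0.0005] shift [-0.0003 -0.     -0.2477]
```

View pics/s12.png

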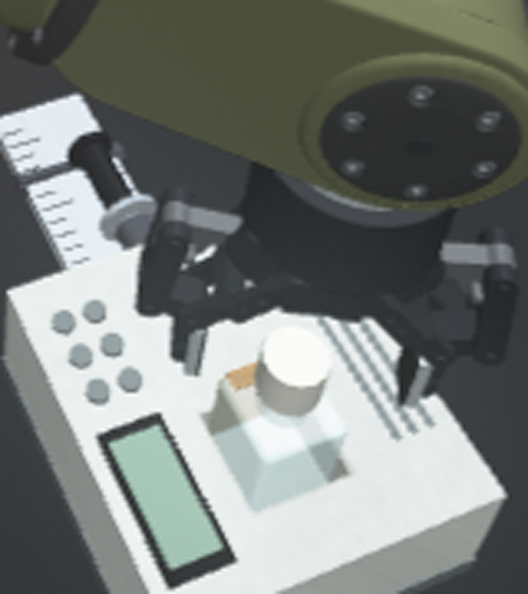

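The bottle is released and upright in the well, with its cap at ≈(293,370). I'm lifting clear and then checking its height.

Call:
{"op": "arm_command", "data": {"targets": [0, 0, 0, 0, 0, -0.08, 0, 0, 0, 0, 0, 0, -0.2, 0, 0, 0, 0, 0, 0, -0.25, 0, 0, 0, 0, 0, 0, -0.25, 0]}}

```text
time: 21.08
eef_pos: [0.5942, -0.3064, 0.2224]
tcp_rot: [0.87, 0.493, 0.001, 0.001]
contact_force: [-0.4, -0.8, 0.4]
grip_width: 0.0853
```

```bash
python3 plan.py 0.594 -0.131 0.2 89.5;python3 - <<'E'
from h import *
s=cam("side");t=cam("top")
for c in(s,t):
    a=cloud(c); m=(np.hypot(a[...,0]-.593,a[...,1]+.307)<.03)&(a[...,2]>.13)&(a[...,2]<.17)&(c["frame"].min(-1)>150); p=a[m]; 
    if len(p)>5: print("cap",len(p),cv2.minEnclosingCircle((p[:,:2]*1000).astype(np.float32)),np.percentile(p[:,2],[50,90]))
    m=(np.hypot(a[...,0]-.593,a[...,1]+.307)<.045)&(a[...,2]>.1)&(a[...,2]<.13); p=a[m]
    if len(p)>5: print("body",len(p),cv2.minAreaRect((p[:,:2]*1000).astype(np.float32)),np.percentile(p[:,2],[50,90]))
E
```

```text
now 21.075 [ 0.5942 -0.3064  0.2224] th 59.1 down [ 0.0025 -0.0014 -1.    ] j [-0.53  0.58  1.15  0.    1.41  0.01] F [-0.4 -0.8  0.4] w 0.0853
-> (0.594, -0.131, 0.2, 89.5) rows>= 3.0 turn [ 0.0009  0.0002 -0.1689] shift [ 0.3761 -0.2257  0.0555]
cap 407 ((590.6464233398438, -309.1971130371094), 15.301087379455566) [0.1512312  0.15266483]
body 671 ((590.1636352539062, -308.92669677734375), (45.09279251098633, 44.96925735473633), 89.11613464355469) [0.11117854 0.11436298]
cap 103 ((590.5440673828125, -308.0679016113281), 15.628459930419922) [0.1495488  0.15288576]
body 150 ((591.0691528320312, -302.3809509277344), (43.458290100097656, 37.55025100708008), 1.6488988399505615) [0.11035561 0.1146251 ]
```

The cap top measures ≈0.151 m (0.045 + 0.106), so the bottle is fully down and about 2 mm from the well centre. Next is the rod.

Call:
{"op": "arm_command", "data": {"targets": [0, 0, -0.04, 0.09, -0.056, 0, 0, 0, 0, -0.09, 0.18, -0.112, 0, 0, 0, 0, -0.14, 0.27, -0.168, 0, 0, 0, 0, -0.169, 0.36, -0.22, 0.02, 0, 0, 0, -0.169, 0.372, -0.225, 0.05, 0]}}

```text
time: 21.8
eef_pos: [0.5927, -0.13, 0.1995]
tcp_rot: [0.709, 0.705, -0.0, -0.001]
contact_force: [-0.6, -0.1, 0.2]
grip_width: 0.0854
```

Call:
{"op": "arm_command", "data": {"targets": [0, 0, 0, 0, 0, 0.1, 0, 0, 0, 0, 0, 0, 0.1, 0]}}

```text
time: 22.05
eef_pos: [0.5913, -0.1324, 0.1571]
tcp_rot: [0.711, 0.704, -0.002, -0.003]
contact_force: [-0.1, -0.7, 0.8]
grip_width: 0.0854
```

```bash
python3 plan.py 0.594 -0.133 0.09 89.5 0.594 -0.133 0.034 89.5;python3 - <<'E'
from h import *
s=cam("side");save(s,"pics/s13.png",(250,200,410,380),3.3)
E
```

```text
now 22.05 [ 0.5913 -0.1324  0.1571] th 89.45 down [-0.0068  0.0019 -1.    ] j [-0.28  0.49  1.43 -0.    1.23 -0.27] F [-0.1 -0.7  0.8] w 0.0854
-> (0.594, -0.133, 0.09, 89.5) rows>= 2.0 turn [-0.0022 -0.0006 -0.0003] shift [-0.0016  0.0078  0.1678]
-> (0.594, -0.133, 0.034, 89.5) rows>= 2.0 turn [-0.0022 -0.0006 -0.0003] shift [-0.0019  0.0087  0.3078]
```

View pics/s13.png

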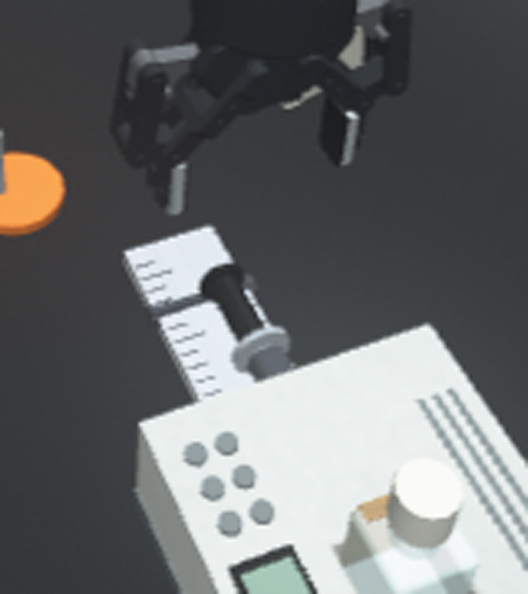

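The jaws straddle the rod, with fingertips at ≈(175,205) and (347,160) and the handle at ≈(235,305). I'm descending.

Call:
{"op": "arm_command", "data": {"targets": [0, 0, 0, 0, 0, 0.06, 0, 0, 0, 0, 0, 0, 0.12, 0, 0, 0, 0, 0, 0, 0.15, 0, 0, 0, 0, 0, 0, 0.15, 0, 0, 0, 0, 0, 0, 0.15, 0]}}

```text
time: 22.72
eef_pos: [0.5935, -0.1326, 0.1022]
tcp_rot: [0.71, 0.704, 0.0, 0.001]
contact_force: [0.8, -0.4, -0.8]
grip_width: 0.0853
```

```bash
python3 plan.py 0.594 -0.133 0.034 89.5;python3 - <<'E'
from h import *
s=cam("side");save(s,"pics/s14.png",(250,220,410,380),3.5)
t=cam("top");save(t,"pics/t14.png",(310,150,460,250),5)
E
```

```text
now 22.725 [ 0.5935 -0.1326  0.1022] th 89.51 down [ 1.6e-03 -5.0e-04 -1.0e+00] j [-0.28  0.55  1.47 -0.    1.11 -0.27] F [ 0.8 -0.4 -0.8] w 0.0853
-> (0.594, -0.133, 0.034, 89.5) rows>= 2.0 turn [0.0005 0.0002 0.    ] shift [-0.0009  0.001   0.1706]
```

View pics/s14.png

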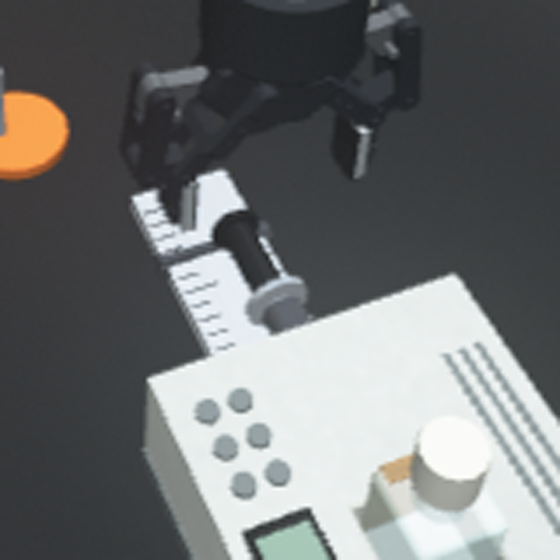

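View pics/t14.png

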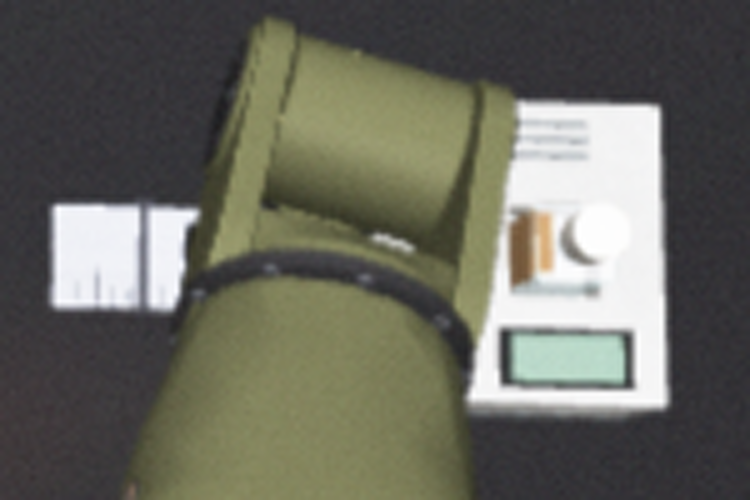

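Aligned. I'm going down to the handle's height and pinching it.

Call:
{"op": "arm_command", "data": {"targets": [0, 0, 0, -0.001, 0, 0.06, 0, 0, 0, 0, -0.001, 0, 0.12, 0, 0, 0, 0, -0.001, 0, 0.16, 0, 0, 0, 0, -0.001, 0, 0.168, 0, 0, 0, 0, -0.001, 0, 0.168, 0]}}

```text
time: 23.45
eef_pos: [0.5933, -0.1328, 0.0343]
tcp_rot: [0.71, 0.704, 0.0, 0.0]
contact_force: [0.5, -0.5, -0.3]
grip_width: 0.0855
```

Call:
{"op": "arm_command", "data": {"targets": [0, 0, 0, 0, 0, 0, 0.4, 0, 0, 0, 0, 0, 0, 0.7, 0, 0, 0, 0, 0, 0, 1, 0, 0, 0, 0, 0, 0, 1, 0, 0, 0, 0, 0, 0, 1], "newtons": 70}}

```text
time: 24.08
eef_pos: [0.5932, -0.1327, 0.034]
tcp_rot: [0.71, 0.704, 0.0, 0.0]
contact_force: [0.1, 1.0, 3.2]
grip_width: 0.0159
```

```bash
python3 plan.py 0.594 -0.061 0.034 89.5;python3 - <<'E'
from h import *
s=cam("side");save(s,"pics/s15.png",(250,220,410,380),3.5)
E
```

```text
now 24.075 [ 0.5932 -0.1327  0.034 ] th 89.52 down [ 5.e-04 -1.e-04 -1.e+00] j [-0.28  0.65  1.51  0.    0.99 -0.27] F [0.1 1.  3.2] w 0.0159
-> (0.594, -0.061, 0.034, 89.5) rows>= 2.0 turn [0.0002 0.     0.0001] shift [1.793e-01 6.000e-04 1.000e-04]
```

View pics/s15.png

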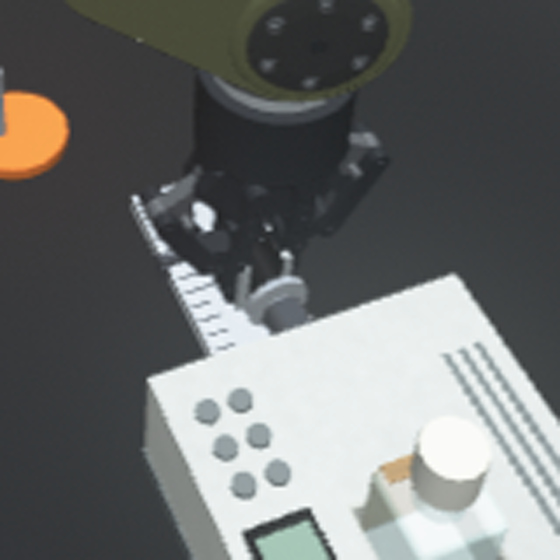

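The handle is pinched (15.9 mm opening) and the pads sit right by the collar at ≈(275,295). I'm pulling about 72 mm along the tool's x (the meter's +y).

Call:
{"op": "arm_command", "data": {"targets": [0, 0, 0, 0.04, 0, 0, 1, 0, 0, 0, 0.08, 0, 0, 1, 0, 0, 0, 0.12, 0, 0, 1, 0, 0, 0, 0.16, 0, 0, 1, 0, 0, 0, 0.18, 0, 0, 1]}}

```text
time: 24.75
eef_pos: [0.5938, -0.0616, 0.034]
tcp_rot: [0.71, 0.704, -0.0, 0.001]
contact_force: [-0.4, -13.4, 1.6]
grip_width: 0.016
```

Call:
{"op": "arm_command", "data": {"targets": [0, 0, 0, 0, 0, 0, 1, 0, 0, 0, 0, 0, 0, 1]}}

```text
time: 25.0
eef_pos: [0.5938, -0.0622, 0.034]
tcp_rot: [0.71, 0.704, -0.0, 0.001]
contact_force: [-0.5, -12.7, 3.6]
grip_width: 0.0162
```

```bash
python3 plan.py 0.594 -0.061 0.034 89.5;python3 - <<'E'
from h import *
s=cam("side");save(s,"pics/s16.png",(270,240,370,340),6)
t=cam("top");save(t,"pics/t16.png",(310,150,430,250),6)
a=cloud(s)
E
```

```text
now 25.0 [ 0.5938 -0.0622  0.034 ] th 89.5 down [ 8.0e-04 -2.1e-03 -1.0e+00] j [-0.16  0.63  1.54 -0.    0.97 -0.15] F [ -0.5 -12.7   3.6] w 0.0162
-> (0.594, -0.061, 0.034, 89.5) rows>= 1.0 turn [0.0003 0.0007 0.    ] shift [0.0029 0.0006 0.0001]
```

View pics/s16.png

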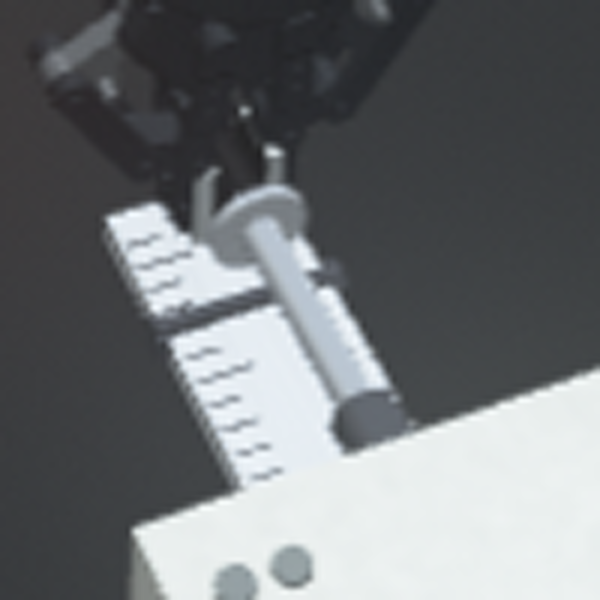

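View pics/t16.png

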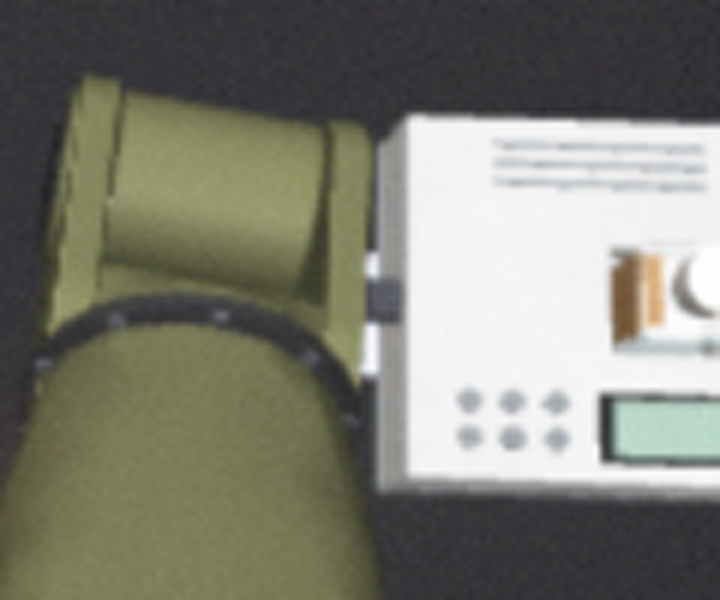

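The rod is out: force ≈12.7 N (4 + 120·0.072 N), collar at side crop ≈(258,225), index bar at ≈(165,325)–(335,270). Now I'm measuring the collar against the bar in the same camera.

```bash
python3 - <<'E'
from h import *
s=cam("side");a=cloud(s);f=s["frame"].astype(int)
m=(abs(a[...,0]-.594)<.02)&(a[...,1]>-.11)&(a[...,1]<-.06)&(a[...,2]>.036)&(a[...,2]<.076)
u,v=np.meshgrid(np.arange(560),np.arange(420))
mm=m&(u>=270+195/6)&(u<270+312/6)&(v>240+180/6)&(v<240+270/6)&(f.min(-1)>90)
p=a[mm]; print(len(p)); h,e=np.histogram(p[:,1],np.arange(-.11,-.06,.002)); print(dict(zip(e.round(3),h)))
# index: dark pixels on scale
m=(abs(a[...,0]-.594)<.036)&(a[...,1]>-.11)&(a[...,1]<-.06)&(a[...,2]>.009)&(a[...,2]<.022)&(f.max(-1)<130)
p=a[m]; print("idx",len(p)); 
for x0 in np.arange(.555,.635,.01):
    q=p[abs(p[:,0]-x0)<.005]; 
    if len(q): print(x0.round(3),np.median(q,0).round(4),len(q))
# candidate overlays
im=cv2.resize(s["frame"][240:340,270:370,::-1],None,fx=8,fy=8,interpolation=cv2.INTER_CUBIC)
def P(p): q=proj(s,p); return (int((q[0]-270+.5)*8),int((q[1]-240+.5)*8))
for yc,col in((-.0865,(0,255,0)),):
    for off in(-.002,.002):
        pts=np.array([P((.594+.017*np.cos(t),yc+off,.055+.017*np.sin(t))) for t in np.linspace(0,6.283,60)]); cv2.polylines(im,[pts],True,col if off<0 else (255,255,0),1)
for y in(-.0865-.0025,-.0865+.0025): cv2.line(im,P((.594-.034,y,.017)),P((.594+.034,y,.017)),(0,0,255),1)
cv2.imwrite("pics/s17.png",im[:600])
E
```

```text
205
{np.float64(-0.11): np.int64(5), np.float64(-0.108): np.int64(5), np.float64(-0.106): np.int64(5), np.float64(-0.104): np.int64(4), np.float64(-0.102): np.int64(9), np.float64(-0.1): np.int64(6), np.float64(-0.098): np.int64(5), np.float64(-0.096): np.int64(7), np.float64(-0.094): np.int64(5), np.float64(-0.092): np.int64(62), np.float64(-0.09): np.int64(57), np.float64(-0.088): np.int64(13), np.float64(-0.086): np.int64(3), np.float64(-0.084): np.int64(0), np.float64(-0.082): np.int64(0), np.float64(-0.08): np.int64(1), np.float64(-0.078): np.int64(2), np.float64(-0.076): np.int64(15), np.float64(-0.074): np.int64(1), np.float64(-0.072): np.int64(0), np.float64(-0.07): np.int64(0), np.float64(-0.068): np.int64(0), np.float64(-0.066): np.int64(0), np.float64(-0.064): np.int64(0)}
idx 98
0.555 [ 0.5596 -0.0875  0.0139] 4
0.565 [ 0.5632 -0.0891  0.0156] 29
0.575 [ 0.5748 -0.0877  0.016 ] 17
0.585 [ 0.5853 -0.088   0.0174] 14
0.595 [ 0.5957 -0.0869  0.0166] 12
0.605 [ 0.6002 -0.0887  0.0173] 3
0.615 [ 0.6198 -0.0874  0.0167] 3
0.625 [ 0.625  -0.0886  0.0168] 16
```

View pics/s17.png

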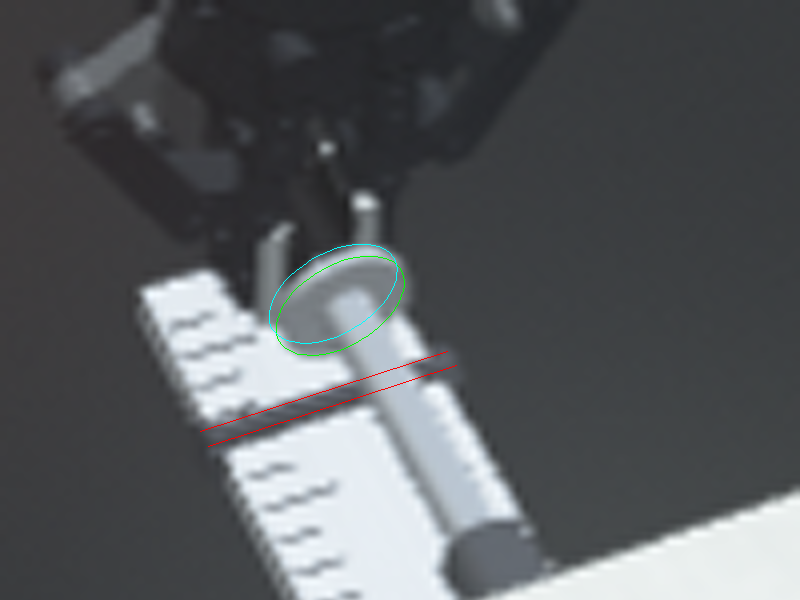

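The collar's near face is at −0.0905 in the depth map, so its centre is ≈−0.0885, against the bar at ≈−0.088. Arm travel puts it about 1–2 mm short. I'll pull 1.2 mm more, settle and do the final checks.

Call:
{"op": "arm_command", "data": {"targets": [0, 0, 0, 0.003, 0, 0, 1, 0, 0, 0, 0.003, 0, 0, 1, 0, 0, 0, 0.003, 0, 0, 1, 0, 0, 0, 0.003, 0, 0, 1, 0, 0, 0, 0.003, 0, 0, 1]}}

```text
time: 25.78
eef_pos: [0.5938, -0.0612, 0.0341]
tcp_rot: [0.71, 0.704, -0.0, 0.001]
contact_force: [-0.7, -13.2, 2.2]
grip_width: 0.016
```

Call:
{"op": "arm_command", "data": {"targets": [0, 0, 0, 0, 0, 0, 1, 0, 0, 0, 0, 0, 0, 1, 0, 0, 0, 0, 0, 0, 1, 0, 0, 0, 0, 0, 0, 1]}}

```text
time: 26.28
eef_pos: [0.5938, -0.0611, 0.034]
tcp_rot: [0.71, 0.704, -0.0, 0.001]
contact_force: [-0.4, -13.0, 3.0]
grip_width: 0.0163
```

```bash
python3 plan.py 0.594 -0.061 0.034 89.5; python3 - <<'E'
from h import *
s=cam("side");a=cloud(s);f=s["frame"].astype(int)
save(s,"pics/s18.png",(270,240,450,420),3.3); cv2.imwrite("pics/s19.png",s["frame"][:,:,::-1])
u,v=np.meshgrid(np.arange(560),np.arange(420))
m=(abs(a[...,0]-.594)<.02)&(a[...,1]>-.093)&(a[...,1]<-.084)&(a[...,2]>.036)&(a[...,2]<.076)&(f.min(-1)>90)
p=a[m]; r=np.hypot(p[:,0]-.594,p[:,2]-.055); print("collar face y",len(p),np.percentile(p[:,1],[10,50,90]).round(4))
m=(abs(a[...,0]-.594)<.036)&(a[...,1]>-.11)&(a[...,1]<-.06)&(a[...,2]>.009)&(a[...,2]<.022)&(f.max(-1)<130); print("idx",np.median(a[m],0).round(4))
t=cam("top")
for c in(s,t):
    a=cloud(c); m=(np.hypot(a[...,0]-.592,a[...,1]+.308)<.03)&(a[...,2]>.13)&(a[...,2]<.17)&(c["frame"].min(-1)>150); p=a[m]; print("cap",len(p),cv2.minEnclosingCircle((p[:,:2]*1000).astype(np.float32)) if len(p)>4 else "",np.median(p[:,2]) if len(p) else "")
    n="side" if c is s else "top"
    for q in("rack","beaker","tipbox"):
        for r in eyes.trace(n,q)[:1]: print(n,q,round(r["score"],2),np.round(r["rect"]))
print(readout.read_state()["qd"].round(4))
E
```

```text
now 26.275 [ 0.5938 -0.0611  0.034 ] th 89.49 down [ 8.0e-04 -2.2e-03 -1.0e+00] j [-0.16  0.63  1.54 -0.    0.97 -0.15] F [ -0.4 -13.    3. ] w 0.0163
-> (0.594, -0.061, 0.034, 89.5) rows>= 1.0 turn [ 0.0003  0.0007 -0.0001] shift [0.0004 0.0006 0.0001]
collar face y 134 [-0.09   -0.0889 -0.0867]
idx [ 0.5795 -0.0878  0.0164]
cap 394 ((590.7407836914062, -309.4197998046875), 15.529135704040527) 0.15135832098475582
side beaker 0.9 [160. 188.  28.  43.]
side tipbox 0.75 [351. 211.  35.  41.]
cap 114 ((590.5654296875, -306.37158203125), 15.0073823928833) 0.15012715242741703
top rack 0.78 [144. 219.  93.  30.]
top beaker 0.55 [196. 276.  26.  24.]
[-0.0002 -0.0008  0.0019  0.001   0.0006  0.0006]
```

View pics/s18.png

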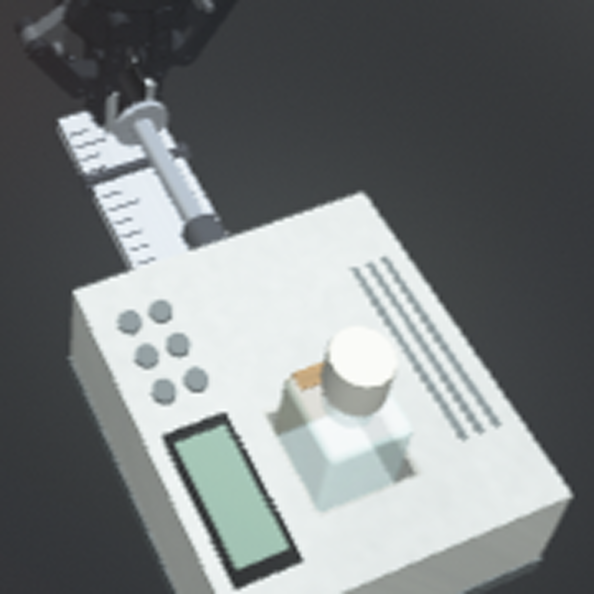

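Collar centre ≈ −0.087 against the bar at −0.088, so they agree within about 1 mm. The arm is at rest with ≈13 N of rod pull, and the bottle is fully down (cap at crop ≈(360,370)). I'm handing in.

```bash
python3 -c "
from plant import arm,readout
print(arm.job_done()); print(readout.read_state()['time'])"
```

```text
the job is handed in; nothing more can be done
None
the job is handed in; nothing more can be done
```

I finished all the steps and handed the job in at about 26.5 s of the 72 s allowed; no verdict was reported.

- **Presenting:** I lifted the bottle by its cap and held the right side, back and left side square to the large grey magnifier for about 1 s each. The first side's aim point measured within about 12 mm of the lens centre. I checked the back and left sides only by eye and by the arm's pose. The pictures and force readings showed no sign of touching the magnifier.
- **Bottle in the well:** It stands upright and released, with the cap top measured at 0.150–0.151 m (0.151 expected). It is about 2 mm from the well's centre.
- **Shutter rod:** The gripper still holds the rod, with the arm at rest and the spring pulling at about 13 N. In the side camera's depth map the collar's centre is about 1 mm past the index bar.
- **Where checks disagreed:** The two cameras put the needed pull at 71 and 73 mm, and the arm moved about 71.6 mm. That leaves a possible error of 1–1.5 mm, against the 5 mm allowed.
- **Bystanders:** The index bar and beaker showed no movement beyond measuring noise. At the end the rack was found only in the top view and the tip box only in the side view. Neither showed a real move, though the tip box outline was narrower there than at the start.

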